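# Weigh the powder jar behind the draught screen

### The job

Weigh the small powder jar: set it down gently, upright and centred on the balance pan (never driving the pan down to its stop) and let go of it. Then flip the draught screen's folded-back kickstand up and over centre, all the way down to its stop, and take the screen by its top rail, bring it upright and finish while gripping it there, so that it is upright in your grip and not leaning on its rest or on the kickstand. Do not let the screen fall forward onto the kickstand side, and leave the tape roll, the bottle and the brush where they are.

Things in the scene. Friction and masses are not known exactly. Their poses are not given: they have to be found in the camera images.
- jar_centre (a point): centre (half-way up) of the loose powder jar: short round closed jar, grey with a white cap, 44 mm diameter, 42 mm high, about 120 g, standing upright on the table; z axis up. It is the shortest of the three round things, and solid
- pan_top (a point): centre of the top face of the balance's steel pan: a flat round disc of 90 mm diameter with a thin 53 mm ring drawn about its centre, 52 mm above the table when empty, on a grey balance 180 x 150 mm whose body is 32 mm high
- pan (a joint): how far the sprung pan has sunk, in m: 0 empty, about 0.004 under the jar alone, 0.012 at the bottom stop; spring about 0.3 N per mm
- stand_hinge (a point): middle of the screen's hinge line on its fixed foot, 22 mm above the table. x axis: level, across the screen, to its kickstand side (where the kickstand swings down); y: along the hinge, to the end where the kickstand is; z up. The foot reaches 85 mm back, 65 mm forward, 95 mm to either side, 12 mm high (32 mm at the hinge, and a 70 mm high rest, 30 mm wide, behind the middle)
- screen (a joint): lean of the screen about its hinge, rad: 0 upright, -0.35 leaning back on its rest (it starts and stays there by its weight), positive towards the kickstand side. Released beyond upright it would lean on the lowered kickstand at about 0.17, or without it fall to 0.6. About 0.8 kg, balances on edge when upright
- rail_mid (a point): middle of the screen's top rail: round level aluminium bar of 16 mm diameter, 200 mm long, 165 mm from the hinge line (187 mm above the table when upright). The screen is a 200 mm wide clear panel, 4 mm thick, between 12 mm posts; pinch the rail from above, a finger on each side. z axis: up along the screen; x axis: across it to the kickstand side
- kickstand_pivot (a point): pivot of the kickstand, on a stub that sticks out of the screen's end; 68 mm from the hinge line, 150 mm from the middle of the screen along the hinge's +y, 50 mm outside the screen's end. It leans with the screen
- kickstand_foot (a point): centre of the 16 mm rubber ball at the free end of the kickstand, a 10 mm steel rod; 105 mm from the pivot
- kickstand (a joint): angle in rad from pointing up along the screen, about an axis parallel to the hinge: starts folded back at its stop, -0.45, behind the screen's plane; grows over the top to the kickstand side and down to the stop at 2.3. Works over centre by its weighted foot: before pointing straight up (0.35 while the screen leans) it falls back, beyond that it drops to 2.3. A push of about 1 N moves it
- tape: bystander: clear roll of tape lying flat, an open ring of 84 mm outer diameter, 48 mm high; origin at the middle of its underside
- bottle: bystander: white bottle of 42 mm diameter, 95 mm high; origin at the middle of its underside
- brush: bystander: brush with a black handle, 160 mm long, lying flat; origin near its middle, x axis along it
Not all that is in view belongs to the job. Of the things that look like the part that bears jar_centre, take the one that is farthest from the robot's base at the start.

How it is judged:
By the outcome, as a careful person would: the job done as asked, in the order asked, and still so for the second after the job is handed in, while the arm keeps its last pose, push and grip.
It also fails if it takes over 58 s, if anything falls off the work surface, if the arm or the gripper's body presses on something with over 40 N, if the wrist force passes 120 N, or if a joint passes its speed limit or range.

### The arm

A 6-joint arm with a two-finger parallel gripper is mounted at the origin on the work surface. World frame = base frame: x ahead of the robot, y to its left, z up, the work surface at z = 0. Lengths are in m, angles in degrees, forces in N, time in s.
With the tool pointing down it reaches from about 0.4 to 0.825 m from the base axis. Payload 7 kg.
Tool frame: the origin (TCP) lies at the very end of the fingers, on their centre line; the grasp point (between the pads) lies 19 mm behind it; x points along the fingers, y is the direction in which the jaws open and shut, and the axes are right-handed (so a half turn about x gives the same grasp; the last joint's range is limited). The gripper opens to 88 mm and grips with 3 to 60 N. Pads are 19 mm wide; open, the fingers measure 130 mm over their backs; the gripper's body (78 mm by 193 mm) begins 47 mm behind the grasp point.
Start: joints at [84.059, 20.546, 0.682, 0, -70.136, -16.507], TCP at [0.258, 0.624, 0.227] pointing down, gripper open.
Joint ranges: [-176.03, 176.03], [-82.01, 121.73], [-58.28, 71.71], [-173.87, 95.51], [-174.79, -0.11], [-173.66, 173.66]. Speed limits (degrees/s): [136.94, 136.94, 172.46, 180, 180, 180].

### API

Orientations are given as [roll, pitch, yaw] about the fixed x, y, z axes, in that order (R = Rz(yaw) Ry(pitch) Rx(roll)).
In Python, from plant import * gives the robot as it stands. The module is installed in compiled form; this text tells all that it offers.
- The arm moves only by the shell command python3 -m creep 'ROWS' [FORCE]. ROWS is a JSON object of lists of equal length, an entry for each row: "jaw": the closure, from -1 (fully open) to 1 (shut); "translation": the shift along the tool's x, y, z in m, a list of three; "roll": the turn about the tool's x in rad. A call has exactly 10 rows; each row shifts and turns the commanded pose from where the row before left it, along the tool's axes as they then stand; what a row does not reach is not made up. A row lasts 1/10 s, in which the tool goes at most 50 mm and 8.59 degrees, less where a joint would pass 70% of its speed; a pose out of reach is approached as far as the arm can. A call with a gripper value outside its range is refused whole. The fingers move at their own pace and stop on an object; FORCE is the grip in N (left out, the last holds). Time passes only in rows, so rows that do not move let the fingers close, or fill a call up. It gives the time, the measured TCP pose, the force and the opening at its end, in the units of the state.
- get_state(): the state, without advancing time (a new reading comes with each control period).
- capture(name): name is "scene" or "top"; returns a dict with "image" (384x512x3 uint8, red, green, blue), "fovy" (degrees; the focal length in pixels is half the picture's height over the tangent of half this angle, whatever the lens; pixels are square), "cx", "cy" (the principal point, pixels), "D" ([k1, k2, p1, p2, k3] as OpenCV has them; the pictures are not rectified), "pose" (4x4, takes a point from camera to world coordinates). Camera axes: x right, y up, looking along -z (the intrinsics and any distortion apply to the point x, -y, -z); pixel columns grow to the right and rows downward; lengths in m; the calibration is good to about 2 mm. A picture is of the moment at which its call begins. There is no depth.
- close_job(): hands the job in, once; it reports no verdict.
The state is a dict: "time_s": time; "joints": joint angles; "qd": joint speeds; "joint_torque": joint torques, N m; "tcp_pos": TCP position; "eef_rot": TCP orientation; "contact_force": force on the tool from outside, world axes, zero at the start; "moment": the same for the moment, N m; "gripper_width": finger opening in m.
Only numpy, scipy, OpenCV 4.12 (cv2) and the standard library are available. Lean on these libraries where they do the work, as an engineer would, in place of code of your own. Each camera call takes 0.05 s, during which the arm holds its last target.

## Working session

There is one attempt and no reset: what is moved stays moved. The work goes in short steps, Python scripts to look and compute and a shell command to move; the robot and the scene stay as the last step left them, time stands still between calls to the robot, and variables do not carry over. Pictures are saved under pics/ and viewed, and the job is handed in when it is done.

```bash
mkdir -p pics
python3 - <<'E'
from plant import *
import cv2
s=get_state()
print({k:(v.tolist() if hasattr(v,'tolist') else v) for k,v in s.items()})
for n in("scene","top"):
    c=capture(n); cv2.imwrite(f"pics/{n}0.png",c["image"][:,:,::-1]); print(n,c["fovy"],c["cx"],c["cy"],c["D"],c["pose"])
E
```

```text
{'time_s': 0.0, 'joints': [84.05722631649463, 20.59371644084882, 0.6332493055633874, -0.01949491588760077, -70.136108888141, -16.50899095198478], 'qd': [-0.020027682047733555, 0.0894717080756905, -0.0089429690338536, 0.04517039601464856, -0.008300384271057365, -0.024908214185841708], 'joint_torque': [0.0013749789650319144, -58.27138066291809, 29.304855465888977, 6.997324079275131, 0.0070654170121997595, -0.0001474260807299288], 'tcp_pos': [0.2576047783332726, 0.623376504042333, 0.22559492590564362], 'eef_rot': [95.7658047314996, 89.90169996905219, -106.69259947346582], 'contact_force': [-0.1766571978339405, 0.16241097100619087, -0.06196856251718148], 'moment': [0.0485607576805918, 0.002357326917229506, 0.030740771174509122], 'gripper_width': 0.08770402393340143}
scene 44.71305546640795 257.64155796266135 194.07538627874976 [0.00411188 0.         0.         0.         0.        ] [[ 0.58064793 -0.58719455  0.5639597   1.15007877]
 [ 0.81414897  0.42139245 -0.399487   -0.46219719]
 [-0.00307177  0.69110851  0.72274449  0.96712442]
 [ 0.          0.          0.          1.        ]]
top 46.196288252738015 260.9845051553779 192.80075326322827 [-0.07389949  0.          0.          0.          0.        ] [[ 9.51320903e-02  9.72043017e-01 -2.14667785e-01  2.39000564e-01]
 [-9.95464001e-01  9.31414411e-02 -1.93931467e-02  2.76550993e-03]
 [ 1.14349396e-03  2.15538963e-01  9.76494571e-01  1.27612436e+00]
 [ 0.00000000e+00  0.00000000e+00  0.00000000e+00  1.00000000e+00]]
```

View pics/scene0.png

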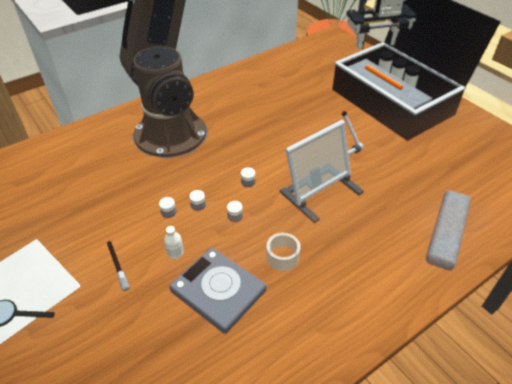

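View pics/top0.png

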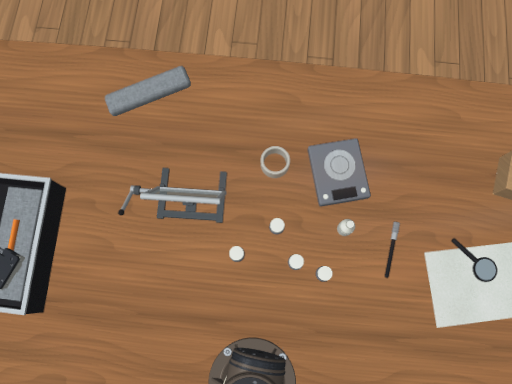

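```bash
cat > h.py <<'E'
import numpy as np, cv2
from plant import *
def K(c):
    f=192/np.tan(np.radians(c["fovy"]/2)); return np.array([[f,0,c["cx"]],[0,f,c["cy"]],[0,0,1]])
def ray(c,p):
    u=cv2.undistortPoints(np.array([[p]],float),K(c),np.array(c["D"],float))[0,0]
    d=c["pose"][:3,:3]@np.array([u[0],-u[1],-1]); return c["pose"][:3,3],d/np.linalg.norm(d)
def atz(c,p,z):
    o,d=ray(c,p); return o+d*(z-o[2])/d[2]
def proj(c,X):
    q=(np.atleast_2d(X)-c["pose"][:3,3])@c["pose"][:3,:3]; q=q*[1,-1,-1]
    return cv2.projectPoints(q,np.zeros(3),np.zeros(3),K(c),np.array(c["D"],float))[0][:,0]
def tri(c1,p1,c2,p2):
    o1,d1=ray(c1,p1);o2,d2=ray(c2,p2)
    t=np.linalg.lstsq(np.c_[d1,-d2],o2-o1,rcond=None)[0]
    a=o1+d1*t[0];b=o2+d2*t[1]; return (a+b)/2,np.linalg.norm(a-b)
def crop(c,x,y,w,h,s,name):
    im=cv2.resize(c["image"][y:y+h,x:x+w,::-1],None,fx=s,fy=s,interpolation=cv2.INTER_CUBIC)
    for i in range(0,w,10): cv2.putText(im,str(x+i),(i*s,8),0,.3,(0,255,255),1); cv2.line(im,(i*s,10),(i*s,14),(0,255,255),1)
    for i in range(0,h,10): cv2.putText(im,str(y+i),(0,i*s+3),0,.3,(0,255,255),1); cv2.line(im,(22,i*s),(26,i*s),(0,255,255),1)
    cv2.imwrite("pics/"+name,im)
def st():
    s=get_state(); print(round(float(s["time_s"]),2),np.round(s["tcp_pos"],4),np.round(s["eef_rot"],2),"F",np.round(s["contact_force"],1),"w",round(float(s["gripper_width"]),4),np.round(s["joints"],1))
E
python3 - <<'E'
from h import *
import pickle
S=capture("scene");T=capture("top")
pickle.dump((S,T),open("c0.pkl","wb"))
crop(S,150,160,150,110,5,"s_jars.png");crop(T,220,130,160,150,4,"t_jars.png")
crop(S,275,105,100,115,5,"s_scr.png");crop(T,110,155,130,75,6,"t_scr.png")
for n,p in dict(a=(277,225),b=(237,253),c=(296,261),d=(325,273)).items():
    X=atz(T,p,.042);print(n,X,np.hypot(*X[:2]),proj(S,X))
E
```

```text
a [ 0.42376259 -0.02548257  0.042     ] 0.42452807978336166 [[234.03645639 204.82459428]]
b [0.33647005 0.07645848 0.042     ] 0.3450478170808907 [[246.85166174 171.34621277]]
c [ 0.33011968 -0.08570744  0.042     ] 0.3410641696521035 [[196.89166663 193.79701131]]
d [ 0.30515991 -0.16671241  0.042     ] 0.3477292044051812 [[166.27273183 200.99284688]]
```

View pics/s_jars.png

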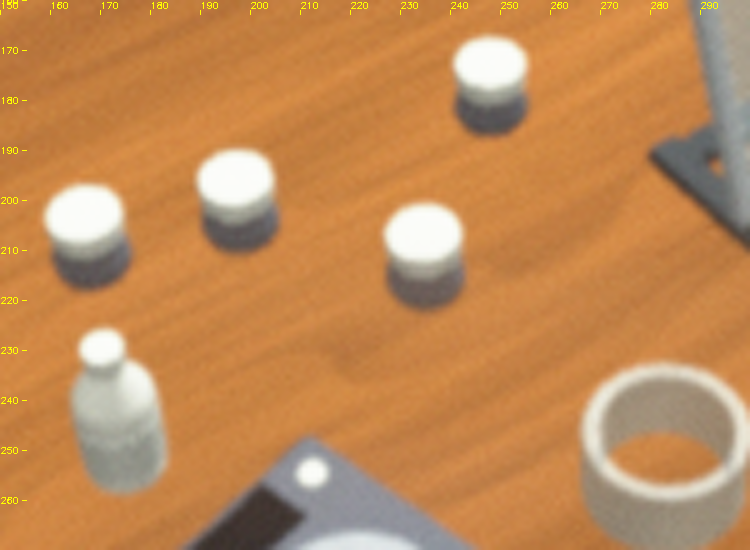

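View pics/t_jars.png

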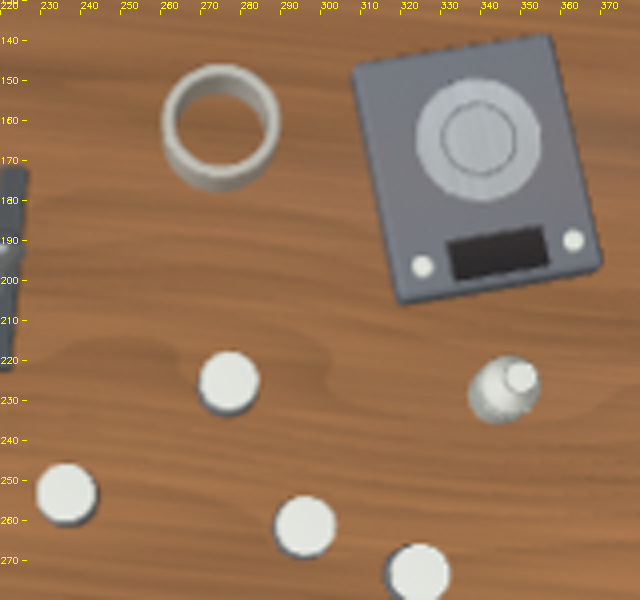

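View pics/s_scr.png

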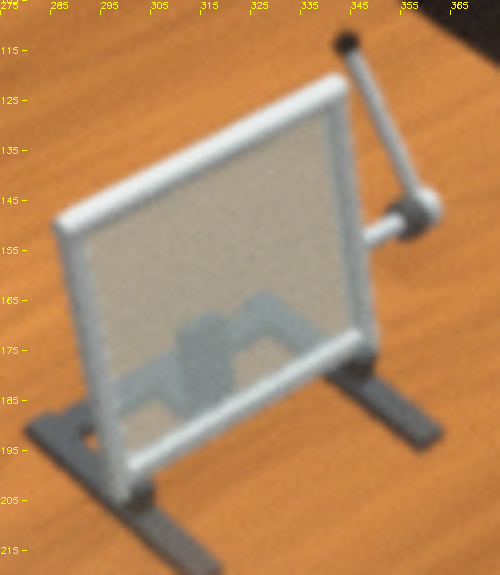

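View pics/t_scr.png

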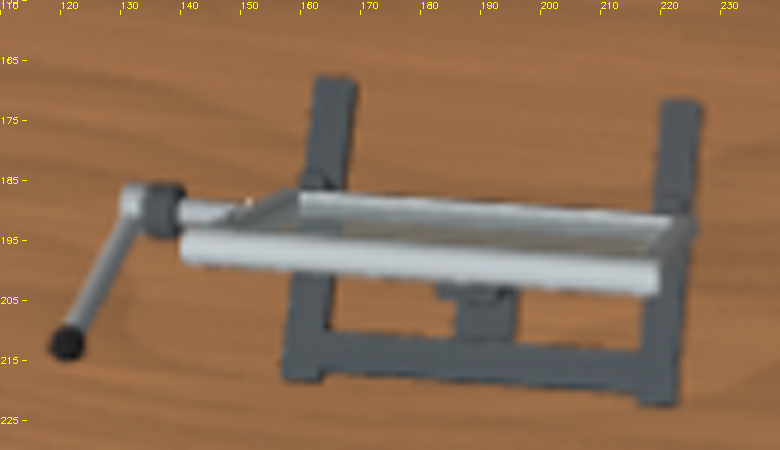

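Run:
```python
from h import *
import pickle
S,T=pickle.load(open("c0.pkl","rb"))
crop(S,165,240,110,95,7,"s_bal.png")
P=dict(jar=((234.8,206.8),(277.2,225.2)),railL=((343,122),(140.2,196)),railR=((287.4,149.6),(219.8,201.3)),foot=((344.2,113.6),(121.2,212.2)),
 tape=((283.3,246),(275,160.5)))
for k,(a,b) in P.items(): print(k,tri(S,a,T,b))
print("pan",atz(T,(339.75,164.75),.052), proj(S,atz(T,(339.75,164.75),.052)))
```

```text
jar (array([ 0.42484048, -0.02532544,  0.03476497]), np.float64(0.002102811481152935))
railL (array([0.44431371, 0.326708  , 0.17369863]), np.float64(0.0005633919414225519))
railR (array([0.44991075, 0.12601582, 0.17846271]), np.float64(0.003492826959387899))
foot (array([0.40128237, 0.37421818, 0.15568662]), np.float64(0.0005230908773375156))
tape (array([ 0.60900797, -0.00275634,  0.04063381]), np.float64(0.001889792874878234))
pan [ 0.6103451  -0.18718827  0.052     ] [[220.01359246 280.73136669]]
```

View pics/s_bal.png

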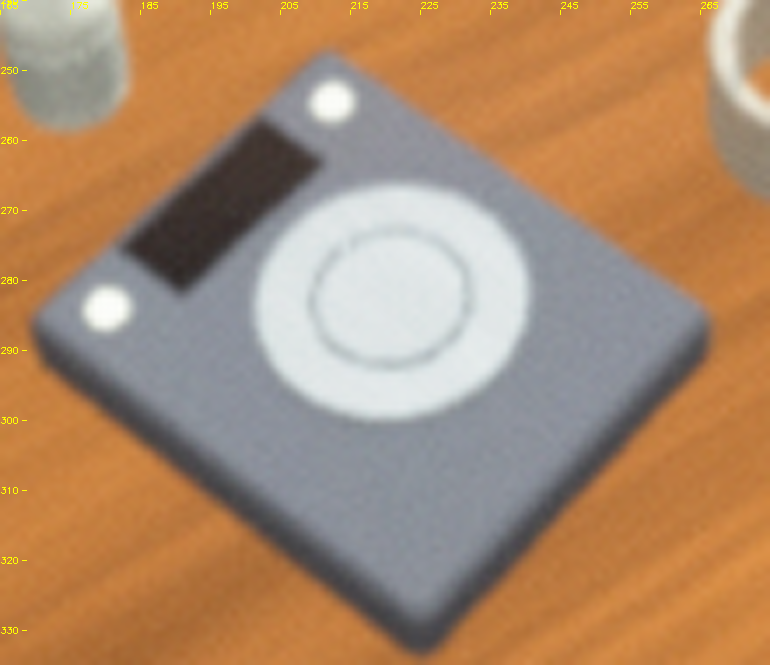

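```bash
cat >> h.py <<'E'
from scipy.spatial.transform import Rotation as Ro
def rot():
    return Ro.from_euler('xyz',get_state()["eef_rot"],degrees=True).as_matrix()
def goto(X,jawdir=None):
    s=get_state();R=rot();d=R.T@(np.array(X)-s["tcp_pos"]);print("tool shift (m)",np.round(d,4))
    if jawdir is not None:
        a=np.degrees(np.arctan2(R[1,1],R[0,1]));e=(jawdir-a+90)%180-90
        # tool x is down: +roll turns yaw negative
        print("jaw yaw",a,"turn about world z",e,"roll(rad)",-np.radians(e))
E
python3 - <<'E'
from h import *
import pickle
S,T=pickle.load(open("c0.pkl","rb"))
st();print(np.round(rot(),4))
for n,ps,pt,z in (("jar",(234.8,206.8),(277.2,225.2),.042),("pan",(220.9,282.7),(339.75,164.75),.052),("railL",(343,122),(140.2,196),.177),("railR",(287.4,149.6),(219.8,201.3),.177),("foot",(344.2,113.6),(121.2,212.2),.159)):
    print(n,atz(S,ps,z),atz(T,pt,z))
print("bottle",atz(T,(350,224),.095),"brush",atz(T,(391,250),.005))
goto([.424,-.0235,.12],0)
E
```

```text
0.2 [0.2577 0.6235 0.226 ] [  97.54   89.94 -104.92] F [0.9 0.1 0.2] w 0.0874 [ 84.1  20.6   0.7  -0.  -70.1 -16.5]
[[-3.000e-04 -3.819e-01 -9.242e-01]
 [-1.000e-03 -9.242e-01  3.819e-01]
 [-1.000e+00  1.000e-03 -1.000e-04]]
jar [ 0.43091754 -0.0277714   0.042     ] [ 0.42325932 -0.02608221  0.042     ]
pan [ 0.61602594 -0.18837554  0.052     ] [ 0.6103451  -0.18718827  0.052     ]
railL [0.4473131  0.32373904 0.177     ] [0.44353684 0.3254886  0.177     ]
railR [0.44919227 0.12883366 0.177     ] [0.44925502 0.12466498 0.177     ]
foot [0.4043938  0.37109817 0.159     ] [0.40065512 0.37288528 0.159     ]
bottle [ 0.43674087 -0.21715204  0.095     ] brush [ 0.3883224  -0.35459481  0.005     ]
tool shift (m) [ 0.1066  0.5344 -0.4008]
jaw yaw -112.45402962931425 turn about world z -67.54597037068575 roll(rad) 1.178899579423001
```

```bash
python3 -m creep '{"jaw":[-1,-1,-1,-1,-1,-1,-1,-1,-1,-1],"translation":[[-0.002,0.015,-0.011],[-0.002,0.03,-0.022],[-0.002,0.03,-0.022],[-0.002,0.03,-0.022],[-0.002,0.03,-0.022],[0,0.03,-0.022],[0,0.03,-0.022],[0,0.03,-0.022],[0,0.03,-0.022],[0,0.03,-0.022]],"roll":[0,0,0,0,0,0,0,0,0,0]}' 20; python3 -c "
from h import *
st();goto([.426,-.026,.13],0)"
```

```text
time_s: 1.2
tcp_pos: [0.3421, 0.279, 0.2366]
eef_rot: [-81.2, 90.0, 76.4]
contact_force: [0.4, 0.1, 0.6]
gripper_width: 0.088
1.2 [0.3421 0.279  0.2366] [-81.16  89.98  76.41] F [0.4 0.1 0.6] w 0.088 [ 65.   -2.6 -26.2  -0.  -66.5   2.6]
tool shift (m) [ 0.1065  0.25   -0.194 ]
jaw yaw -112.42976468516339 turn about world z -67.57023531483662 roll(rad) 1.1793230825912464
```

```bash
python3 -m creep '{"jaw":[-1,-1,-1,-1,-1,-1,-1,-1,-1,-1],"translation":[[0,0.028,-0.022],[0,0.028,-0.022],[0,0.028,-0.022],[0,0.028,-0.022],[0,0.028,-0.022],[0,0.028,-0.022],[0,0.028,-0.022],[0,0.028,-0.022],[0,0.014,-0.010],[0.01,0,0]],"roll":[0,0,0,0,0,0,0,0,0,0.12]}';python3 -m creep '{"jaw":[-1,-1,-1,-1,-1,-1,-1,-1,-1,-1],"translation":[[0.01,0,0],[0.01,0,0],[0.01,0,0],[0.01,0,0],[0.01,0,0],[0.01,0,0],[0.01,0,0],[0.01,0,0],[0,0,0],[0,0,0]],"roll":[0.13,0.13,0.13,0.13,0.13,0.13,0.13,0.13,0.02,0]}'
python3 - <<'E'
from h import *
import pickle
st();goto([.426,-.026,.13],0)
S=capture("scene");T=capture("top");pickle.dump((S,T),open("c1.pkl","wb"))
crop(S,170,110,140,120,5,"s1.png");crop(T,220,170,120,120,5,"t1.png")
print(proj(S,get_state()["tcp_pos"]),proj(T,get_state()["tcp_pos"]))
E
```

```text
time_s: 2.2
tcp_pos: [0.4239, -0.0121, 0.2273]
eef_rot: [-143.4, 89.9, 7.1]
contact_force: [-0.1, 1.0, -0.3]
gripper_width: 0.0876
time_s: 3.2
tcp_pos: [0.4231, -0.0104, 0.1468]
eef_rot: [146.7, 90.0, -123.2]
contact_force: [0.3, 0.4, 1.1]
gripper_width: 0.0875
3.2 [ 0.4231 -0.0104  0.1468] [ 146.65   89.98 -123.25] F [0.3 0.4 1.1] w 0.0875 [ 25.5   0.4 -36.    0.  -53.5 -25.4]
tool shift (m) [ 0.0168 -0.0028 -0.0156]
jaw yaw -179.89617463705454 turn about world z -0.10382536294548572 roll(rad) 0.0018120944304768438
[[237.33032411 174.19330969]] [[272.5133436  218.52309605]]
```

View pics/s1.png

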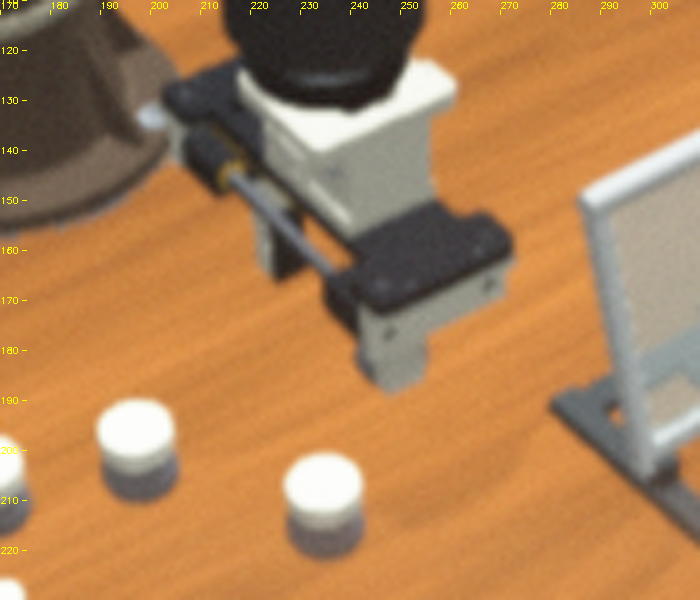

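View pics/t1.png

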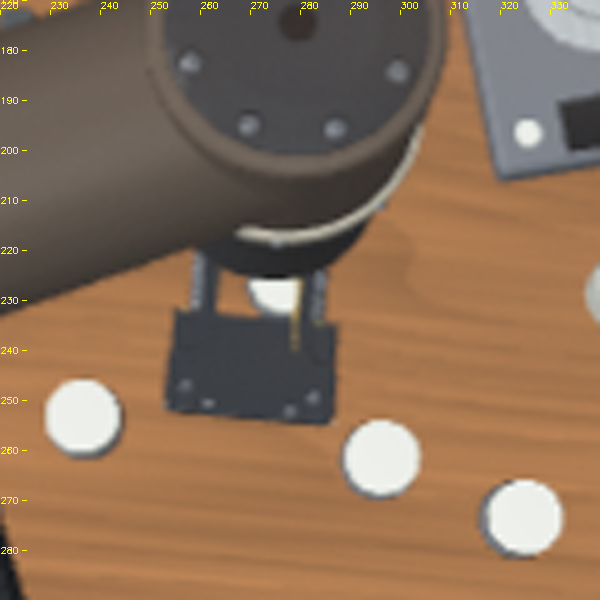

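Run:
```python
from h import *
import pickle
S,T=pickle.load(open("c1.pkl","rb"))
t=np.array([.4231,-.0104,.1468])
for dx in (.044,.065):
  for dy in (-.0095,.0095): print(dx,dy,(proj(S,t+[dx,dy,0])[0]-[170,110])*5)
```

```text
0.044 -0.0095 [369.57320692 378.96132747]
0.044 0.0095 [401.08543045 363.1535601 ]
0.065 -0.0095 [393.76528145 403.71614086]
0.065 0.0095 [425.44214686 387.58233132]
```

```bash
python3 -m creep '{"jaw":[-1,-1,-1,-1,-1,-1,-1,-1,-1,-1],"translation":[[0.01,-0.001,-0.008],[0.01,-0.002,-0.008],[0.02,0,0],[0.02,0,0],[0.02,0,0],[0.02,0,0],[0.01,0,0],[0.005,0,0],[0,0,0],[0,0,0]],"roll":[0,0,0,0,0,0,0,0,0,0]}'
python3 - <<'E'
from h import *
import pickle
st()
S=capture("scene");T=capture("top");pickle.dump((S,T),open("c1.pkl","wb"))
crop(S,170,130,140,110,5,"s2.png")
E
```

```text
time_s: 4.3
tcp_pos: [0.4265, -0.0264, 0.032]
eef_rot: [-78.1, 90.0, 11.8]
contact_force: [0.2, 0.1, 0.3]
gripper_width: 0.0876
4.3 [ 0.4265 -0.0264  0.032 ] [-78.11  89.96  11.85] F [0.2 0.1 0.3] w 0.0876 [ 23.1  11.  -43.9   0.  -35.1 -23.2]
```

View pics/s2.png

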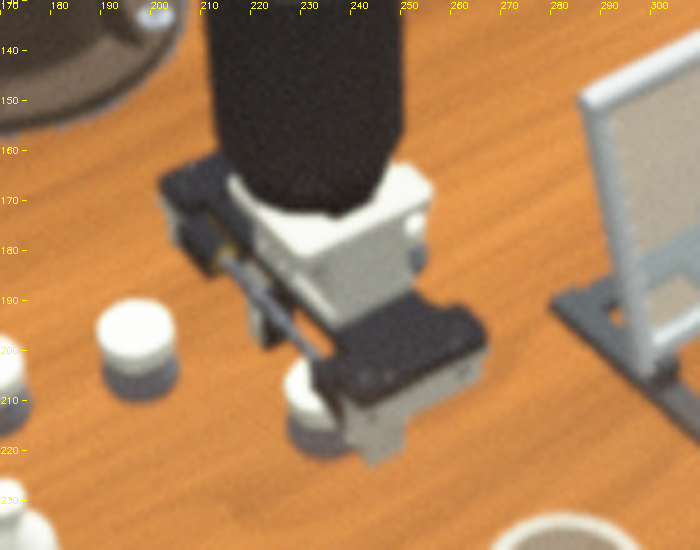

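```bash
python3 -m creep '{"jaw":[-1,-1,-1,-1,-1,0.6,0.6,0.6,0.6,0.6],"translation":[[0.01,0,0],[0.008,0,0],[0.004,0,0],[0,0,0],[0,0,0],[0,0,0],[0,0,0],[0,0,0],[0,0,0],[0,0,0]],"roll":[0,0,0,0,0,0,0,0,0,0]}' 15
python3 - <<'E'
from h import *
st()
E
```

```text
time_s: 5.4
tcp_pos: [0.4261, -0.0264, 0.0096]
eef_rot: [-59.9, 90.0, 30.1]
contact_force: [-0.1, 0.5, -0.8]
gripper_width: 0.0532
5.4 [ 0.4261 -0.0264  0.0096] [-59.85  89.99  30.09] F [-0.1  0.5 -0.8] w 0.0532 [ 23.2  13.5 -45.2  -0.  -31.3 -23.2]
```

```bash
python3 -m creep '{"jaw":[1,1,1,1,1,1,1,1,1,1],"translation":[[0,0,0],[0,0,0],[0,0,0],[0,0,0],[0,0,0],[0,0,0],[-0.005,0,0],[-0.015,0,0],[-0.02,0,0],[-0.02,0,0]],"roll":[0,0,0,0,0,0,0,0,0,0]}' 15
python3 - <<'E'
from h import *
st();goto([.613,-.187,.16])
E
```

```text
time_s: 6.4
tcp_pos: [0.4257, -0.0265, 0.0703]
eef_rot: [109.3, 89.9, -160.7]
contact_force: [0.5, -0.7, -1.5]
gripper_width: 0.042
6.4 [ 0.4257 -0.0265  0.0703] [ 109.33   89.95 -160.73] F [ 0.5 -0.7 -1.5] w 0.042 [ 23.2   7.1 -41.4  -0.  -41.5 -23.2]
tool shift (m) [-0.0899 -0.1874 -0.1603]
```

```bash
python3 -m creep '{"jaw":[1,1,1,1,1,1,1,1,1,1],"translation":[[-0.025,0,0],[-0.025,-0.005,-0.004],[-0.02,-0.015,-0.013],[0,-0.027,-0.023],[0,-0.027,-0.023],[0,-0.027,-0.023],[0,-0.027,-0.023],[0,-0.027,-0.023],[0,-0.018,-0.016],[0,-0.008,-0.008]],"roll":[0,0,0,0,0,0,0,0,0,0]}'
python3 - <<'E'
from h import *
st();goto([.613,-.187,.11])
E
```

```text
time_s: 7.4
tcp_pos: [0.6078, -0.184, 0.1389]
eef_rot: [94.7, 89.9, -175.4]
contact_force: [-0.1, -0.6, -2.0]
gripper_width: 0.0419
7.4 [ 0.6078 -0.184   0.1389] [  94.71   89.94 -175.42] F [-0.1 -0.6 -2. ] w 0.0419 [  0.7  20.6 -11.2   0.  -58.2  -0.9]
tool shift (m) [ 0.0289 -0.0053 -0.003 ]
```

```bash
python3 -m creep '{"jaw":[1,1,1,1,1,1,1,1,1,1],"translation":[[0.01,-0.002,-0.002],[0.01,-0.002,-0.001],[0.01,-0.001,0],[0.01,0,0],[0.01,0,0],[0.004,0,0],[0,0,0],[0,0,0],[0,0,0],[0,0,0]],"roll":[0,0,0,0,0,0,0,0,0,0]}'
python3 - <<'E'
from h import *
import pickle
st()
S=capture("scene");T=capture("top");pickle.dump((S,T),open("c2.pkl","wb"))
crop(S,165,220,110,110,6,"s3.png");crop(T,295,130,110,90,6,"t3.png")
E
```

```text
time_s: 8.4
tcp_pos: [0.6122, -0.1856, 0.0861]
eef_rot: [-93.8, 90.0, -3.9]
contact_force: [0.4, -0.4, -1.1]
gripper_width: 0.0417
8.4 [ 0.6122 -0.1856  0.0861] [-93.84  89.95  -3.9 ] F [ 0.4 -0.4 -1.1] w 0.0417 [  0.6  23.9 -13.9   0.  -52.1  -0.6]
```

View pics/s3.png

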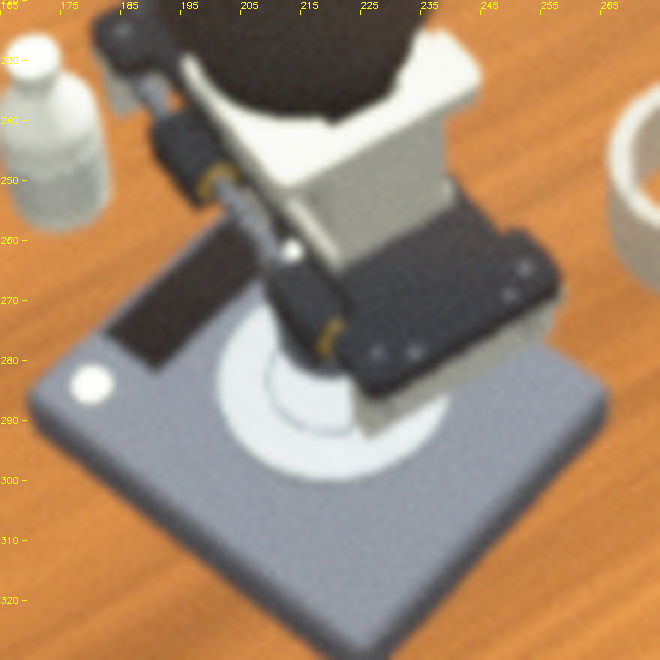

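View pics/t3.png

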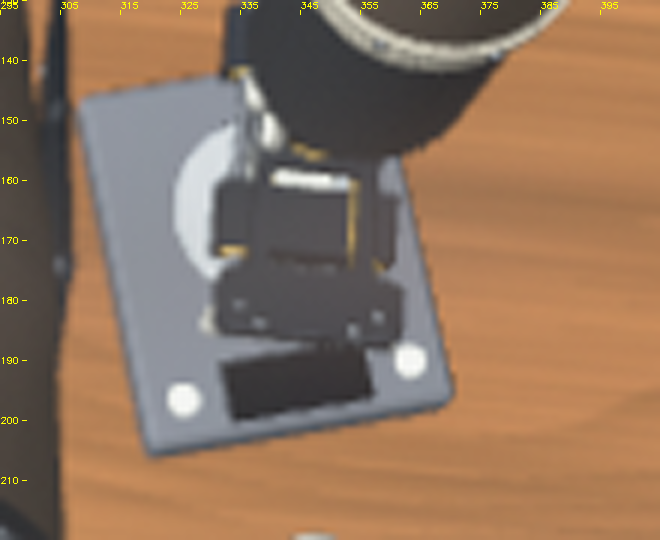

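Run:
```python
from h import *
import pickle
S,T=pickle.load(open("c2.pkl","rb"))
a=np.linspace(0,2*np.pi,100)
def circ(c,r): return np.c_[c[0]+r*np.cos(a),c[1]+r*np.sin(a),np.full(100,c[2])]
for c,n,x0,y0,w,h in((S,"s4.png",190,250,70,60),(T,"t4.png",305,140,70,60)):
    s=10
    im=cv2.resize(c["image"][y0:y0+h,x0:x0+w,::-1],None,fx=s,fy=s,interpolation=cv2.INTER_CUBIC)
    for X,r,col in(((.6122,-.1856,.0765),.022,(0,0,255)),((.613,-.1877,.052),.045,(0,255,0)),((.613,-.1877,.052),.0265,(0,255,0))):
        p=(proj(c,circ(X,r))+.5-[x0,y0])*s
        cv2.polylines(im,[p.astype(np.int32)],True,col,1)
    cv2.imwrite("pics/"+n,im)
```

```text
(no output)
```

View pics/s4.png

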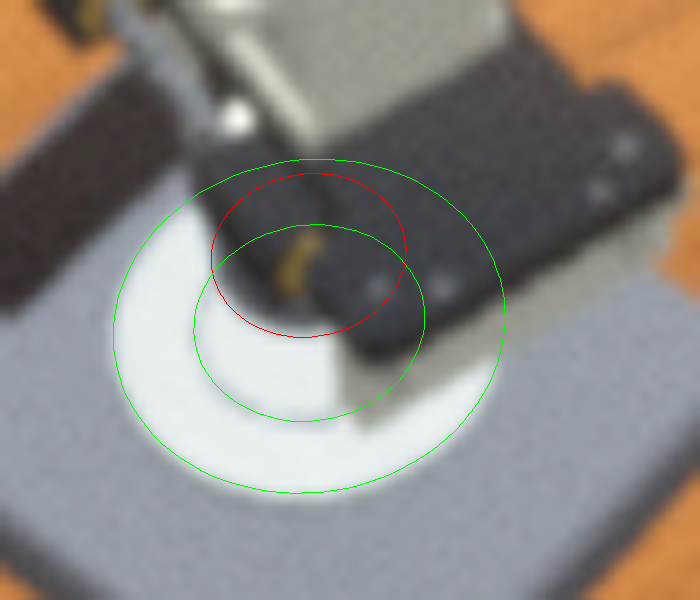

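View pics/t4.png

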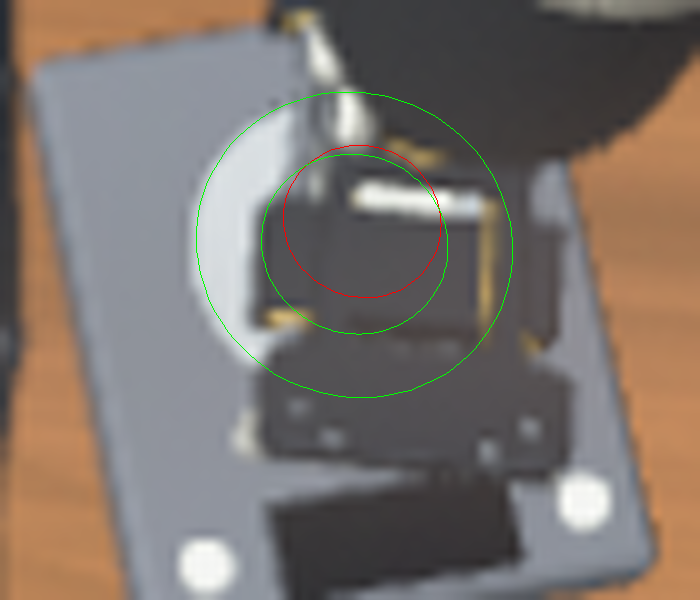

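```bash
python3 -m creep '{"jaw":[1,1,1,1,1,1,1,1,1,1],"translation":[[0.004,-0.001,-0.001],[0.004,-0.001,-0.001],[0.004,0,0],[0.004,0,0],[0.003,0,0],[0.001,0,0],[0,0,0],[0,0,0],[0,0,0],[0,0,0]],"roll":[0,0,0,0,0,0,0,0,0,0]}'
cat >> h.py <<'E'
def over(c,n,x0,y0,w,h,s,items):
    a=np.linspace(0,2*np.pi,100)
    im=cv2.resize(c["image"][y0:y0+h,x0:x0+w,::-1],None,fx=s,fy=s,interpolation=cv2.INTER_CUBIC)
    for X,r,col in items:
        p=(proj(c,np.c_[X[0]+r*np.cos(a),X[1]+r*np.sin(a),np.full(100,X[2])])+.5-[x0,y0])*s
        cv2.polylines(im,[p.astype(np.int32)],True,col,1)
    cv2.imwrite("pics/"+n,im)
E
python3 - <<'E'
from h import *
st()
S=capture("scene")
t=get_state()["tcp_pos"]
over(S,"s5.png",190,250,70,60,10,[((t[0],t[1],t[2]-.0096),.022,(0,0,255)),((.614,-.188,.052),.045,(0,255,0)),((.614,-.188,.052),.0265,(0,255,0))])
E
```

```text
time_s: 9.5
tcp_pos: [0.6141, -0.1875, 0.0658]
eef_rot: [-90.4, 90.0, -0.4]
contact_force: [0.4, 0.0, -1.7]
gripper_width: 0.0421
9.5 [ 0.6141 -0.1875  0.0658] [-90.37  89.98  -0.43] F [ 0.4  0.  -1.7] w 0.0421 [  0.4  25.4 -14.7   0.  -49.9  -0.5]
```

View pics/s5.png

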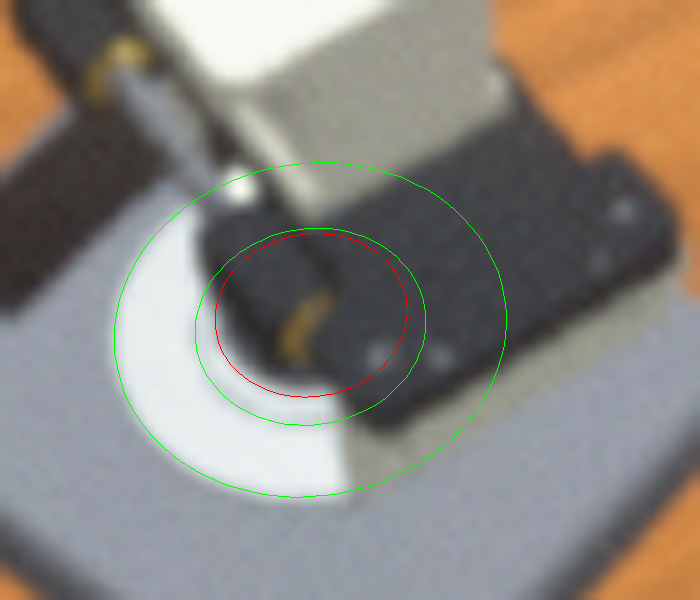

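```bash
python3 -m creep '{"jaw":[1,1,1,1,1,1,1,1,1,1],"translation":[[0,-0.001,-0.001],[0,-0.002,-0.001],[0.001,0,0],[0.001,0,0],[0.001,0,0],[0.001,0,0],[0.001,0,0],[0.001,0,0],[0.001,0,0],[0,0,0]],"roll":[0,0,0,0,0,0,0,0,0,0]}'
python3 - <<'E'
from h import *
st()
S=capture("scene")
t=get_state()["tcp_pos"]
over(S,"s6.png",190,250,70,60,10,[((.614,-.188,.052),.045,(0,255,0)),((.614,-.188,.052),.0265,(0,255,0))])
E
```

```text
time_s: 10.55
tcp_pos: [0.6169, -0.1896, 0.0585]
eef_rot: [146.1, 90.0, -124.0]
contact_force: [-0.6, 0.7, -1.0]
gripper_width: 0.0419
10.55 [ 0.6169 -0.1896  0.0585] [ 146.09   90.   -123.97] F [-0.6  0.7 -1. ] w 0.0419 [  0.2  26.1 -14.6   0.  -49.3  -0.3]
```

View pics/s6.png

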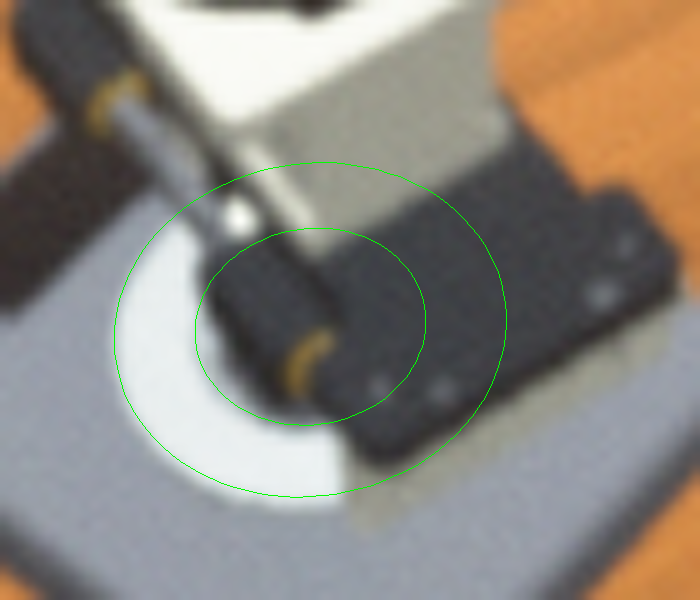

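```bash
python3 -m creep '{"jaw":[0.4,0.2,0,-0.3,-1,-1,-1,-1,-1,-1],"translation":[[0,0,0],[0,0,0],[0,0,0],[0,0,0],[0,0,0],[0,0,0],[0,0,0],[-0.02,0,0],[-0.04,0,0],[-0.04,0,0]],"roll":[0,0,0,0,0,0,0,0,0,0]}'; python3 -m creep '{"jaw":[-1,-1,-1,-1,-1,-1,-1,-1,-1,-1],"translation":[[-0.04,0,0],[-0.03,0,0],[0,0.01,0.02],[0,0.015,0.035],[0,0.015,0.035],[0,0.015,0.035],[0,0.015,0.035],[0,0.015,0.035],[0,0.01,0.02],[0,0,0]],"roll":[0,0,0,0,0,0,0,0,0,0]}';python3 - <<'E'
from h import *
st()
S=capture("scene");T=capture("top")
crop(S,165,220,110,110,6,"s7.png");crop(T,295,130,110,90,6,"t7.png")
E
```

```text
time_s: 11.6
tcp_pos: [0.6163, -0.1896, 0.159]
eef_rot: [92.4, 89.9, -177.7]
contact_force: [1.3, -0.5, 0.5]
gripper_width: 0.087
time_s: 12.6
tcp_pos: [0.5212, 0.0276, 0.2291]
eef_rot: [-46.9, 89.9, 43.2]
contact_force: [0.4, 0.6, -0.0]
gripper_width: 0.0879
12.6 [0.5212 0.0276 0.2291] [-46.91  89.93  43.2 ] F [ 0.4  0.6 -0. ] w 0.0879 [ 24.6   5.9 -18.3  -0.  -65.7 -24.5]
```

View pics/s7.png

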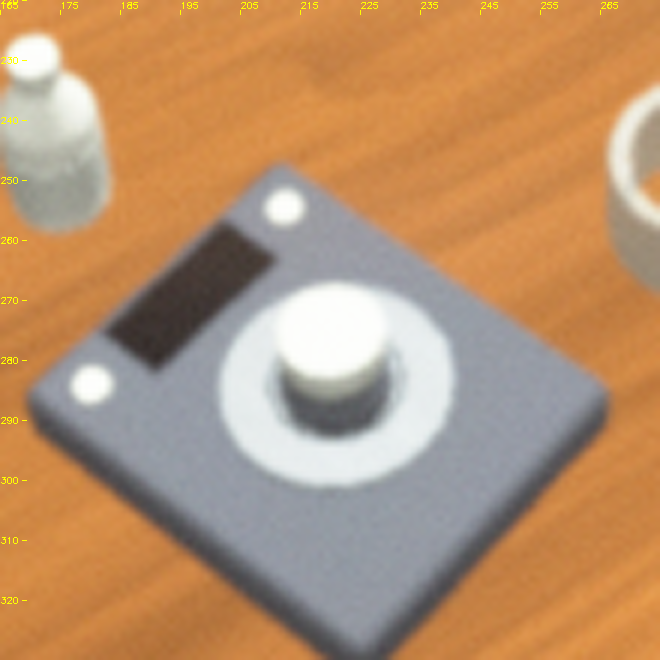

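View pics/t7.png

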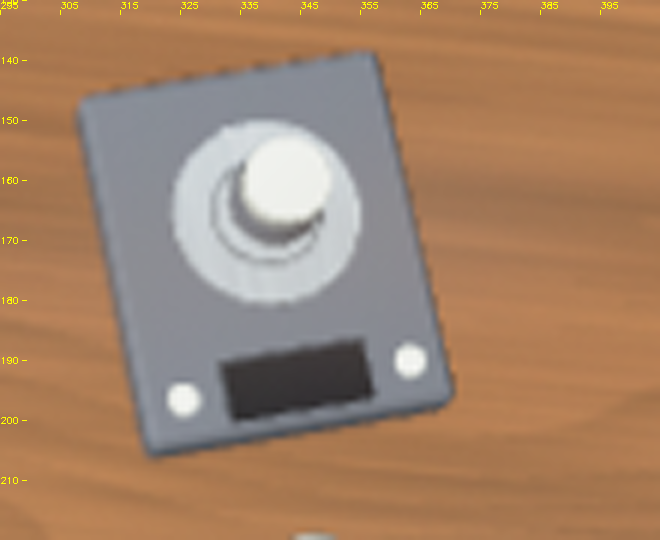

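Run:
```python
from h import *
S=capture("scene");T=capture("top")
import pickle;pickle.dump((S,T),open("c3.pkl","wb"))
for c,j,p in((S,(220.2,275),(221.2,284)),(T,(342.7,160),(339.5,165.3))):
    a=atz(c,j,.09);b=atz(c,p,.048);print(a,b,(a-b)[:2]*1000)
over(S,"s8.png",190,250,60,60,10,[((.6145,-.1885,.048),.045,(0,255,0)),((.6145,-.1885,.048),.0265,(0,255,0)),((.6145,-.1885,.048),.022,(0,0,255)),((.6145,-.1885,.09),.0215,(0,0,255))])
over(T,"t8.png",310,135,60,60,10,[((.609,-.1865,.048),.045,(0,255,0)),((.609,-.1865,.048),.0265,(0,255,0)),((.609,-.1865,.048),.022,(0,0,255)),((.609,-.1865,.09),.0215,(0,0,255))])
```

```text
[ 0.62028534 -0.19023163  0.09      ] [ 0.61705555 -0.18849544  0.048     ] [ 3.22978459 -1.73619503]
[ 0.61317644 -0.18865075  0.09      ] [ 0.60986769 -0.18718972  0.048     ] [ 3.30875162 -1.46103383]
```

View pics/s8.png

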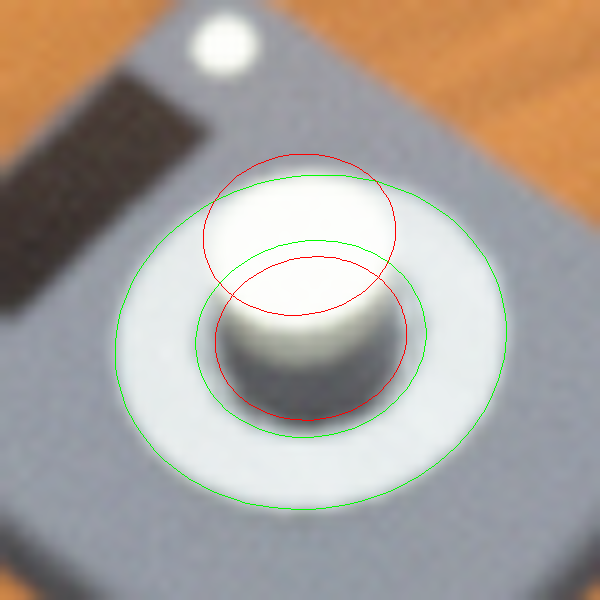

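View pics/t8.png

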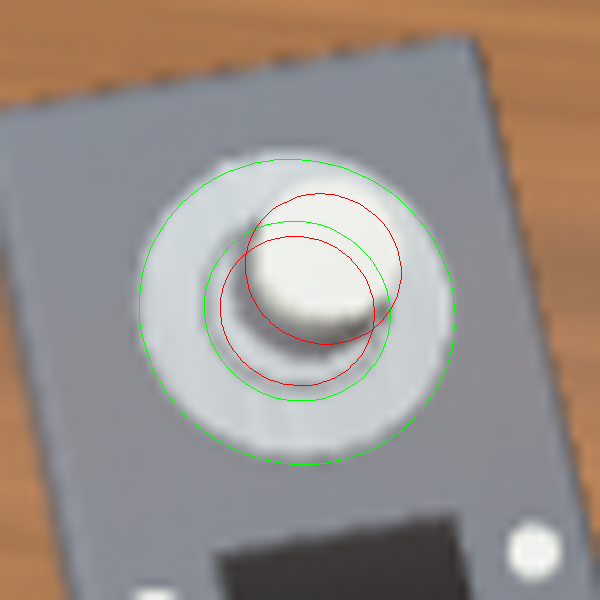

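```bash
python3 -m creep '{"jaw":[-1,-1,-1,-1,-1,-1,-1,-1,-1,-1],"translation":[[0,-0.01,-0.02],[0,-0.015,-0.035],[0,-0.015,-0.035],[0,-0.015,-0.035],[0,-0.015,-0.035],[0,-0.015,-0.035],[0.03,-0.01,-0.022],[0.03,0,0],[0.01,0,0],[0,0,0]],"roll":[0,0,0,0,0,0,0,0,0,0]}'
python3 - <<'E'
from h import *
st();goto([.6165,-.1896,.0590],0)
E
```

```text
time_s: 13.8
tcp_pos: [0.6157, -0.1923, 0.1567]
eef_rot: [88.9, 89.8, 178.7]
contact_force: [-0.2, 0.7, 0.7]
gripper_width: 0.0873
13.8 [ 0.6157 -0.1923  0.1567] [ 88.87  89.77 178.74] F [-0.2  0.7  0.7] w 0.0873 [ -0.   20.7  -8.5  -0.  -60.9  -0.1]
tool shift (m) [ 0.0977 -0.0011  0.0027]
jaw yaw 179.87385244512137 turn about world z 0.12614755487862794 roll(rad) -0.0022016901759722937
```

```bash
python3 -m creep '{"jaw":[-1,-1,-1,-1,-1,-1,0,1,1,1],"translation":[[0.03,-0.001,0.002],[0.03,0,0],[0.02,0,0],[0.012,0,0],[0.006,0,0],[0,0,0],[0,0,0],[0,0,0],[0,0,0],[0,0,0]],"roll":[0,0,0,0,0,0,0,0,0,0]}' 12; python3 -m creep '{"jaw":[1,1,1,1,1,1,1,1,1,1],"translation":[[0,0,0],[0,0,0],[0,0,0],[0,0,0],[0,0,0],[0,0,0],[-0.004,0,0],[-0.004,0,0],[-0.004,0,0],[0,0,0]],"roll":[0,0,0,0,0,0,0,0,0,0]}';python3 - <<'E'
from h import *
st();goto([.6136,-.188,.065],0)
E
```

```text
time_s: 14.8
tcp_pos: [0.6182, -0.1896, 0.0611]
eef_rot: [-90.6, 90.0, -0.7]
contact_force: [0.5, 0.6, -0.5]
gripper_width: 0.0612
time_s: 15.8
tcp_pos: [0.6184, -0.1896, 0.0734]
eef_rot: [-94.9, 89.9, -5.0]
contact_force: [0.5, 0.2, -1.4]
gripper_width: 0.0402
15.8 [ 0.6184 -0.1896  0.0734] [-94.91  89.93  -4.96] F [ 0.5  0.2 -1.4] w 0.0402 [  0.2  25.3 -13.7   0.  -51.   -0.3]
tool shift (m) [0.0084 0.0048 0.0016]
jaw yaw 179.94943886951597 turn about world z 0.05056113048402722 roll(rad) -0.0008824582004767492
```

```bash
python3 -m creep '{"jaw":[1,1,1,1,1,1,1,1,1,1],"translation":[[0,0.0016,0.0008],[0,0.0016,0.0008],[0,0.0016,0],[0.003,0,0],[0.003,0,0],[0.0015,0,0],[0.0015,0,0],[0.001,0,0],[0.001,0,0],[0,0,0]],"roll":[0,0,0,0,0,0,0,0,0,0]}';python3 - <<'E'
from h import *
st()
S=capture("scene");crop(S,165,220,110,110,6,"s9.png")
E
```

```text
time_s: 16.8
tcp_pos: [0.6132, -0.188, 0.0615]
eef_rot: [178.4, 90.0, -91.7]
contact_force: [-0.8, 0.5, 0.3]
gripper_width: 0.04
16.8 [ 0.6132 -0.188   0.0615] [178.35  90.   -91.71] F [-0.8  0.5  0.3] w 0.04 [  0.4  25.6 -15.    0.  -49.4  -0.4]
```

View pics/s9.png

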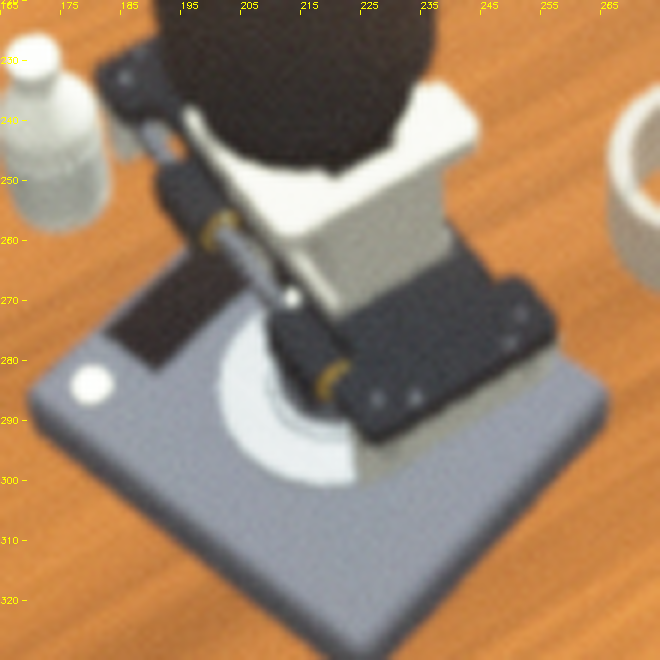

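Resting on the sunk pan, bottom edge inside the ring. Release and rise.

```bash
python3 -m creep '{"jaw":[0.4,0.2,0,-0.3,-1,-1,-1,-1,-1,-1],"translation":[[0,0,0],[0,0,0],[0,0,0],[0,0,0],[0,0,0],[0,0,0],[0,0,0],[-0.02,0,0],[-0.04,0,0],[-0.04,0,0]],"roll":[0,0,0,0,0,0,0,0,0,0]}'; python3 -m creep '{"jaw":[-1,-1,-1,-1,-1,-1,-1,0,1,1],"translation":[[-0.04,0,0],[-0.04,0,0.02],[0,0.01,0.035],[0,0.02,0.04],[0,0.02,0.04],[0,0.02,0.04],[0,0.02,0.04],[0,0.02,0.04],[0,0.02,0.04],[0,0.01,0.04]],"roll":[0,0,0,0,0,0,0,0,0,0]}' 20;python3 - <<'E'
from h import *
st()
S=capture("scene");T=capture("top")
import pickle;pickle.dump((S,T),open("c4.pkl","wb"))
over(S,"s10.png",190,250,60,60,10,[((.6145,-.1885,.048),.045,(0,255,0)),((.6145,-.1885,.048),.0265,(0,255,0))])
over(T,"t10.png",310,135,60,60,10,[((.61,-.187,.048),.045,(0,255,0)),((.61,-.187,.048),.0265,(0,255,0)),((.61,-.187,.048),.022,(0,0,255)),((.61,-.187,.09),.0215,(0,0,255))])
E
```

```text
time_s: 17.85
tcp_pos: [0.6125, -0.188, 0.162]
eef_rot: [91.5, 89.9, -178.6]
contact_force: [0.4, 0.5, 0.5]
gripper_width: 0.0872
time_s: 18.85
tcp_pos: [0.4719, 0.1484, 0.2421]
eef_rot: [-38.3, 89.9, 51.7]
contact_force: [1.7, 0.1, 0.6]
gripper_width: 0.0691
18.85 [0.4719 0.1484 0.2421] [-38.26  89.93  51.7 ] F [1.7 0.1 0.6] w 0.0691 [ 40.3   2.7 -20.1  -0.  -67.2 -40.3]
```

View pics/s10.png

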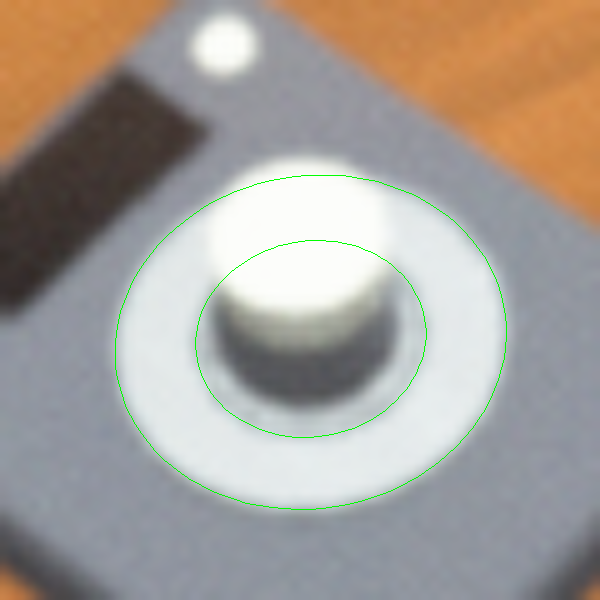

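View pics/t10.png

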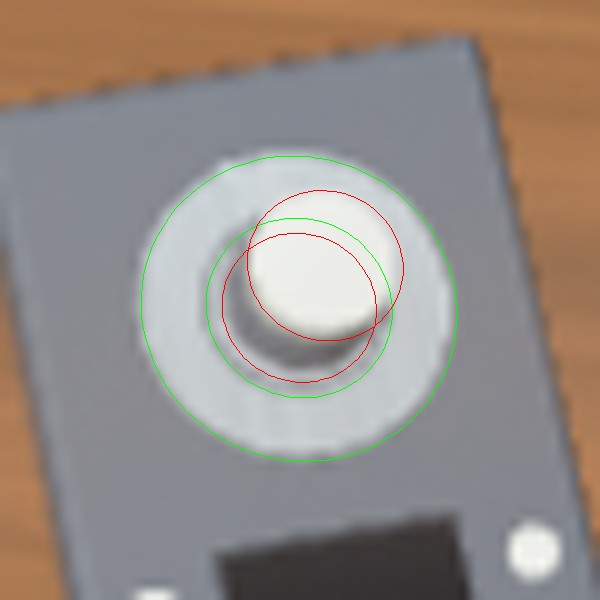

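```bash
python3 -m creep '{"jaw":[1,1,1,1,1,1,1,1,1,1],"translation":[[0,0.01,0.02],[0,0.015,0.025],[0,0.015,0.025],[0,0.015,0.025],[0,0.015,0.025],[0,0.015,0.025],[0,0.015,0.025],[0,0.015,0.025],[0,0.01,0.02],[0,0,0]],"roll":[0,0,0,0,0,0,0,0,0,0]}' 20;python3 - <<'E'
from h import *
st();goto([.340,.373,.145],1)
E
```

```text
time_s: 19.95
tcp_pos: [0.3481, 0.3639, 0.2414]
eef_rot: [-11.4, 90.0, 78.7]
contact_force: [0.0, -0.2, -0.4]
gripper_width: 0.0008
19.95 [0.3481 0.3639 0.2414] [-11.38  89.99  78.67] F [ 0.  -0.2 -0.4] w 0.0008 [ 68.7   3.6 -19.2  -0.  -67.2 -68.6]
tool shift (m) [0.0964 0.0081 0.0091]
jaw yaw -179.95326372610128 turn about world z 0.9532637261012837 roll(rad) -0.01663759066029681
```

```bash
python3 -m creep '{"jaw":[1,1,1,1,1,1,1,1,1,1],"translation":[[0.01,0.004,0.005],[0.02,0.004,0.004],[0.02,0,0],[0.02,0,0],[0.016,0,0],[0.01,0,0],[0,0,0],[0,0,0],[0,0,0],[0,0,0]],"roll":[0,0,0,0,0,0,0,0,0,0]}';python3 - <<'E'
from h import *
st()
S=capture("scene");T=capture("top")
crop(S,275,60,110,120,5,"s11.png");crop(T,80,155,150,90,5,"t11.png")
E
```

```text
time_s: 20.95
tcp_pos: [0.341, 0.3717, 0.1463]
eef_rot: [-24.4, 89.9, 65.6]
contact_force: [-0.0, -0.9, 0.0]
gripper_width: 0.0007
20.95 [0.341  0.3717 0.1463] [-24.37  89.92  65.57] F [-0.  -0.9  0. ] w 0.0007 [ 69.8   8.5 -27.1   0.  -54.4 -69.9]
```

View pics/s11.png

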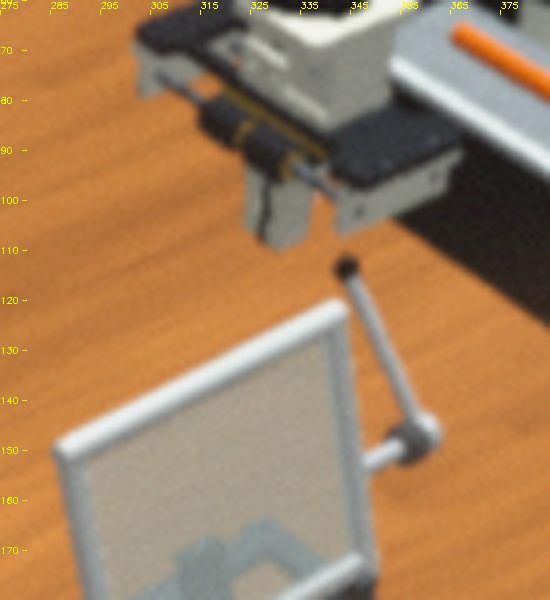

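View pics/t11.png

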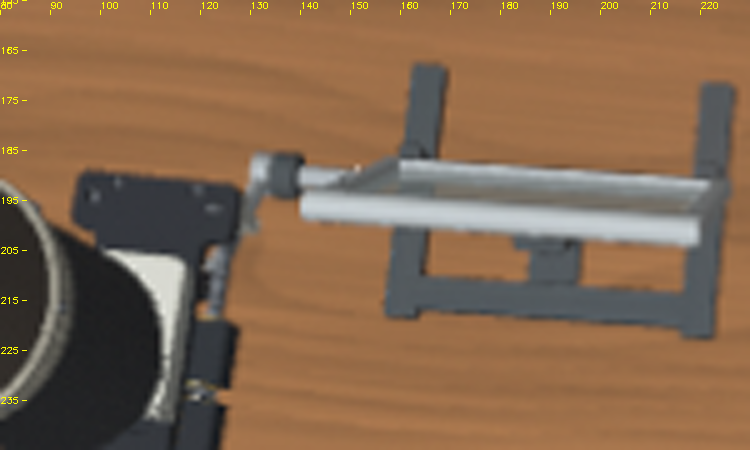

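```bash
python3 -m creep '{"jaw":[1,1,1,1,1,1,1,1,1,1],"translation":[[0,-0.01,0.001],[0,-0.01,0],[0,-0.007,0],[0,-0.007,0],[0,-0.007,0],[0,-0.007,0],[0,-0.007,0],[0,-0.007,0],[0,-0.007,0],[0,-0.007,0]],"roll":[0,0,0,0,0,0,0,0,0,0]}';python3 - <<'E'
from h import *
st()
S=capture("scene");T=capture("top")
crop(S,275,60,110,120,5,"s12.png")
E
```

```text
time_s: 22.05
tcp_pos: [0.4174, 0.3722, 0.1455]
eef_rot: [-144.2, 90.0, -54.2]
contact_force: [-1.6, 0.3, 1.3]
gripper_width: 0.0005
22.05 [0.4174 0.3722 0.1455] [-144.18   89.99  -54.24] F [-1.6  0.3  1.3] w 0.0005 [ 61.8  13.6 -20.5   0.  -55.9 -61.8]
```

View pics/s12.png

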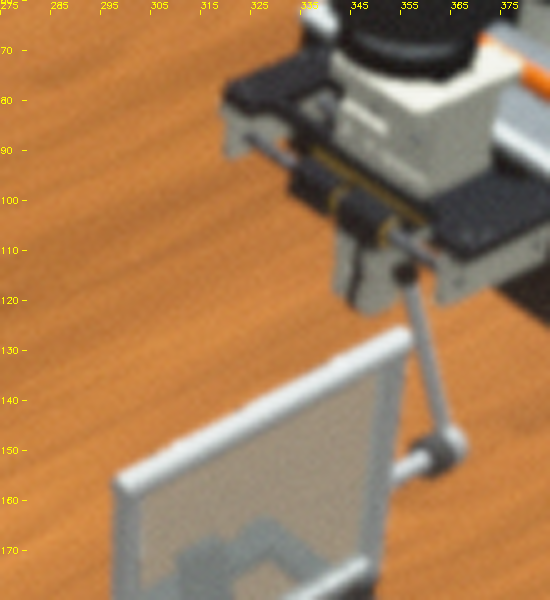

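```bash
python3 -m creep '{"jaw":[1,1,1,1,1,1,1,1,1,1],"translation":[[-0.001,0.005,0],[0,0.006,0],[0,0.006,0],[0,0.006,0],[0,0.006,0],[0,0.006,0],[0,0.006,0],[0,0.008,0],[0,0.01,0],[0,0.02,0]],"roll":[0,0,0,0,0,0,0,0,0,0]}';python3 -m creep '{"jaw":[1,1,1,1,1,1,1,0.2,0.2,0.2],"translation":[[-0.02,0.01,0],[-0.03,0,0],[-0.02,0,0],[0,0,0],[0,0,0],[0,0,0],[0,0,0],[0,0,0],[0,0,0],[0,0,0]],"roll":[0,0,0,-0.14,-0.14,-0.14,-0.14,-0.14,-0.14,-0.14]}';python3 - <<'E'
from h import *
st();goto([.3,.373,.2],91.3);print(np.round(rot(),3))
S=capture("scene");T=capture("top");import pickle;pickle.dump((S,T),open("c5.pkl","wb"))
crop(S,275,60,110,120,5,"s13.png");crop(T,110,155,130,75,6,"t13.png")
E
```

```text
time_s: 23.15
tcp_pos: [0.3374, 0.3724, 0.1465]
eef_rot: [-108.2, 90.0, -18.3]
contact_force: [-0.8, 0.6, -0.6]
gripper_width: 0.0001
time_s: 24.15
tcp_pos: [0.3272, 0.3723, 0.2166]
eef_rot: [-62.6, 90.0, 83.8]
contact_force: [0.3, 0.6, 0.2]
gripper_width: 0.0192
24.15 [0.3272 0.3723 0.2166] [-62.65  89.99  83.78] F [0.3 0.6 0.2] w 0.0192 [ 71.5   3.9 -22.3  -0.  -63.8 -15. ]
tool shift (m) [0.0166 0.0144 0.0231]
jaw yaw -123.57285102262178 turn about world z 34.872851022621774 roll(rad) -0.6086460699022215
[[ 0.    -0.553 -0.833]
 [ 0.    -0.833  0.553]
 [-1.    -0.     0.   ]]
```

View pics/s13.png

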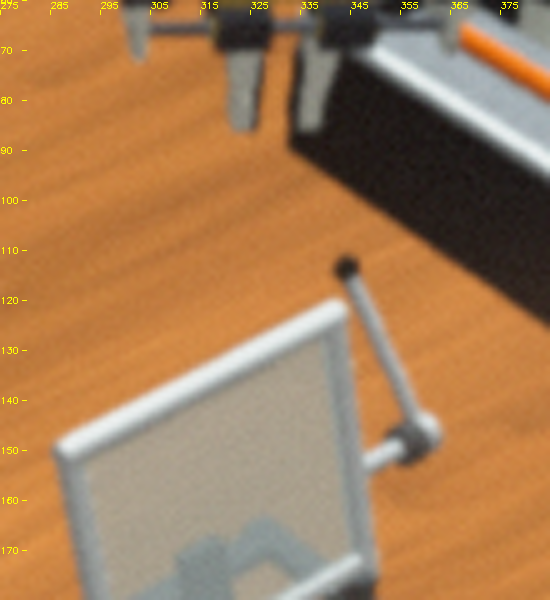

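View pics/t13.png

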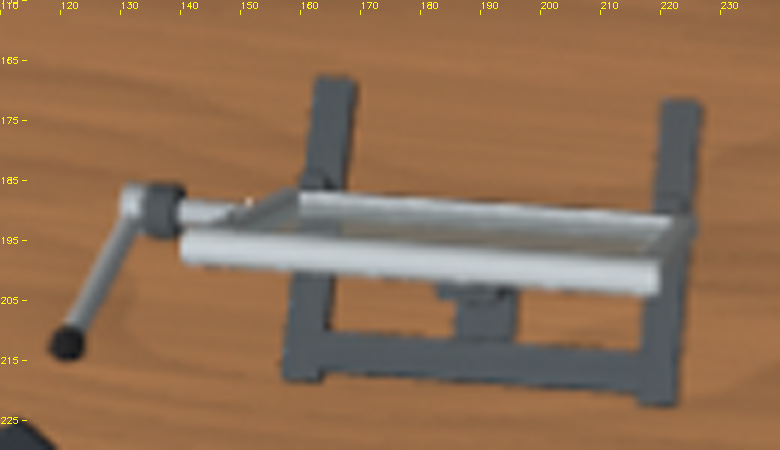

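```bash
python3 -m creep '{"jaw":[0.2,0.2,0.2,0.2,0.2,0.2,0.2,0.2,0.2,0.2],"translation":[[0,0,0],[0,0,0],[0,0,0],[0,0,0],[0,0,0],[0,0,-0.02],[0,0,-0.025],[0,0,-0.02],[0,0.001,-0.008],[0,0,0]],"roll":[-0.14,-0.14,-0.14,-0.14,-0.05,0,0,0,0,0]}';python3 - <<'E'
from h import *
st();goto([.4025,.372,.149],91.3);print(np.round(rot(),3))
S=capture("scene");crop(S,300,50,110,110,6,"s14.png")
t=get_state()["tcp_pos"];print(proj(S,t))
E
```

```text
time_s: 25.25
tcp_pos: [0.4011, 0.3723, 0.2161]
eef_rot: [61.4, 90.0, -117.8]
contact_force: [0.0, -0.4, 0.2]
gripper_width: 0.0352
25.25 [0.4011 0.3723 0.2161] [  61.42   89.95 -117.76] F [ 0.  -0.4  0.2] w 0.0352 [ 63.4   9.  -16.4  -0.  -64.7  27.4]
tool shift (m) [ 0.0671  0.0003 -0.0015]
jaw yaw -89.18399500035667 turn about world z 0.4839950003566855 roll(rad) -0.008447306319415293
[[-0.     0.014 -1.   ]
 [-0.001 -1.    -0.014]
 [-1.     0.001  0.   ]]
[[346.26039685  95.95851185]]
```

View pics/s14.png

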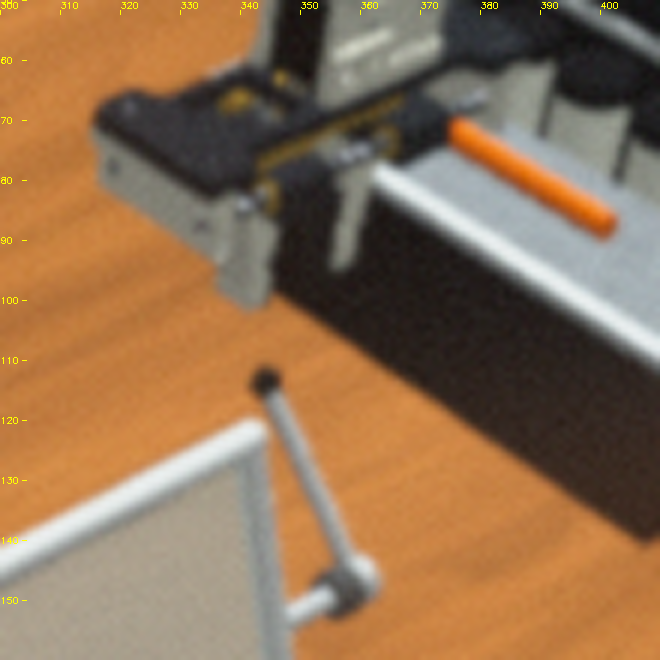

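Run:
```python
from h import *
S=capture("scene");T=capture("top")
X=np.array([.4025,.372,.159]);print(proj(S,X),proj(T,X), "obs 344.3 113.6 / 121.2 212.2")
# arc plan
piv=np.array([.4806,.0859])
for a in np.arange(-.8,.71,.15): print(round(a,2),np.round(piv+.105*np.array([np.sin(a),np.cos(a)]),4))
```

```text
[[343.9802792  113.16543825]] [[121.65542046 211.5199053 ]] obs 344.3 113.6 / 121.2 212.2
-0.8 [0.4053 0.1591]
-0.65 [0.4171 0.1695]
-0.5 [0.4303 0.178 ]
-0.35 [0.4446 0.1845]
-0.2 [0.4597 0.1888]
-0.05 [0.4754 0.1908]
0.1 [0.4911 0.1904]
0.25 [0.5066 0.1876]
0.4 [0.5215 0.1826]
0.55 [0.5355 0.1754]
0.7 [0.5482 0.1662]
```

```bash
python3 -m creep '{"jaw":[0.2,0.2,0.2,0.2,0.2,0.6,1,1,1,1],"translation":[[0.02,0,-0.002],[0.02,0,0],[0.02,0,0],[0.008,0,0],[0,0,0],[0,0,0],[0,0,0],[0,0,0],[0,0,0],[0,0,0]],"roll":[0,0,0,0,0,0,0,0,0,0]}' 6;python3 - <<'E'
from h import *
st()
S=capture("scene");crop(S,300,50,110,110,6,"s15.png")
E
```

```text
time_s: 26.4
tcp_pos: [0.4029, 0.3722, 0.1493]
eef_rot: [141.2, 90.0, -37.8]
contact_force: [-0.6, -4.3, 6.1]
gripper_width: 0.015
26.4 [0.4029 0.3722 0.1493] [141.17  89.97 -37.79] F [-0.6 -4.3  6.1] w 0.015 [ 63.2  12.4 -21.6   0.  -56.   27.8]
```

View pics/s15.png

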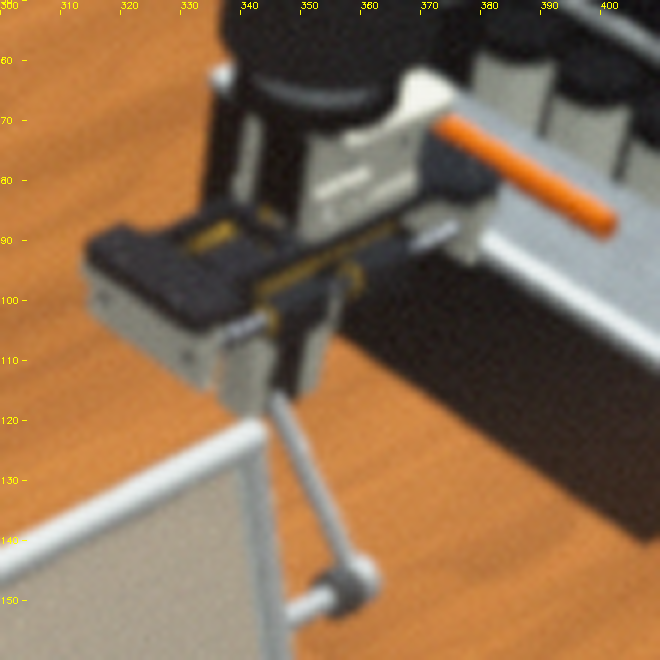

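```bash
python3 -m creep '{"jaw":[1,1,1,1,1,1,1,1,1,1],"translation":[[-0.002,0.001,0],[-0.005,0,-0.006],[-0.005,0,-0.006],[-0.0045,0,-0.0065],[-0.004,0,-0.0065],[-0.0035,0,-0.007],[-0.003,0,-0.007],[0,0,0],[0,0,0],[0,0,0]],"roll":[0,0,0,0,0,0,0,0,0,0]}' 6;python3 - <<'E'
from h import *
st()
S=capture("scene");crop(S,280,50,120,120,5,"s16.png")
E
```

```text
time_s: 27.45
tcp_pos: [0.4417, 0.3729, 0.1756]
eef_rot: [-108.2, 89.9, 72.9]
contact_force: [0.2, 6.0, -0.3]
gripper_width: 0.0152
27.45 [0.4417 0.3729 0.1756] [-108.19   89.94   72.85] F [ 0.2  6.  -0.3] w 0.0152 [ 59.5  13.7 -16.   -0.  -60.3  31.5]
```

View pics/s16.png

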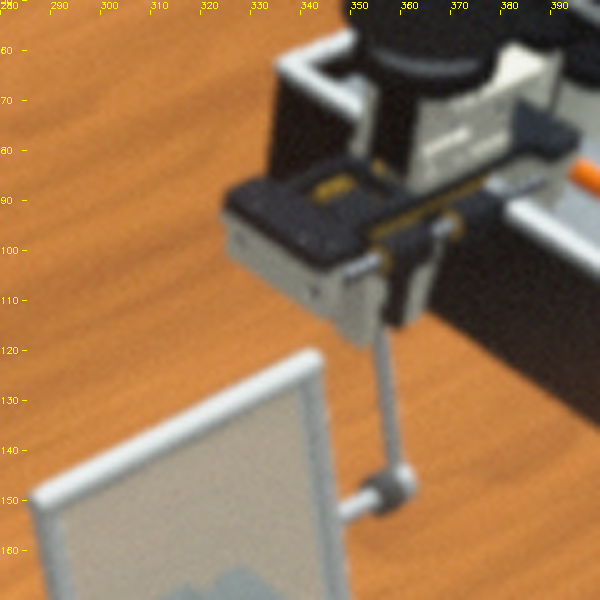

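```bash
python3 -m creep '{"jaw":[1,1,1,1,1,1,1,1,1,1],"translation":[[-0.0025,-0.0005,-0.0075],[-0.0018,0,-0.0075],[-0.0014,0,-0.0078],[-0.0006,0,-0.0079],[0,0,-0.0079],[0.0004,0,-0.0078],[0.0012,0,-0.0078],[0.0016,0,-0.0077],[0.0024,0,-0.0075],[0.0026,0,-0.0074]],"roll":[0,0,0,0,0,0,0,0,0,0]}' 6;python3 - <<'E'
from h import *
st()
S=capture("scene");crop(S,280,50,120,120,5,"s17.png")
E
```

```text
time_s: 28.5
tcp_pos: [0.5195, 0.3752, 0.1738]
eef_rot: [-117.6, 89.9, 63.4]
contact_force: [-0.4, 7.6, -0.9]
gripper_width: 0.015
28.5 [0.5195 0.3752 0.1738] [-117.6    89.9    63.44] F [-0.4  7.6 -0.9] w 0.015 [ 53.2  19.4  -8.1  -0.  -62.4  37.8]
```

View pics/s17.png

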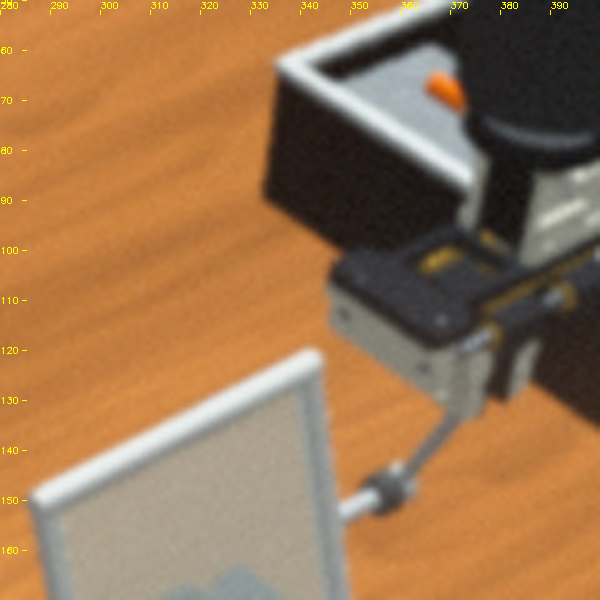

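```bash
python3 -m creep '{"jaw":[1,1,1,1,1,1,1,1,1,1],"translation":[[0.0045,-0.0005,-0.0095],[0.0055,0,-0.009],[0.0062,0,-0.0083],[0.0072,0,-0.0077],[0.008,0,-0.0068],[0.0085,0,-0.0062],[0.009,0,-0.005],[0.0094,0,-0.0044],[0,0,0],[0,0,0]],"roll":[0,0,0,0,0,0,0,0,0,0]}' 6;python3 -m creep '{"jaw":[0.2,0.2,0.2,0.2,0.2,0.2,0.2,0.2,0.2,0.2],"translation":[[0,0,0],[0,0,0],[0,0,0],[0,0,0],[-0.01,0,0],[-0.02,0,0],[-0.03,0,0],[-0.03,0,0],[-0.03,0,0],[0,0,0]],"roll":[0,0,0,0,0,0,0,0,0,0]}';python3 - <<'E'
from h import *
st();print(np.round(rot(),3))
S=capture("scene");T=capture("top");import pickle;pickle.dump((S,T),open("c6.pkl","wb"))
crop(S,270,70,120,120,5,"s18.png");crop(T,90,130,140,100,5,"t18.png")
E
```

```text
time_s: 29.55
tcp_pos: [0.5762, 0.3769, 0.115]
eef_rot: [-116.4, 89.9, 64.7]
contact_force: [0.2, 6.9, -0.3]
gripper_width: 0.0153
time_s: 30.55
tcp_pos: [0.5774, 0.3769, 0.2418]
eef_rot: [-144.3, 89.5, 36.7]
contact_force: [0.3, 0.5, -0.4]
gripper_width: 0.0352
30.55 [0.5774 0.3769 0.2418] [-144.34   89.5    36.73] F [ 0.3  0.5 -0.4] w 0.0352 [ 49.4  21.1   3.5   0.1 -71.9  41.7]
[[ 0.007  0.019 -1.   ]
 [ 0.005 -1.    -0.019]
 [-1.    -0.005 -0.007]]
```

View pics/s18.png

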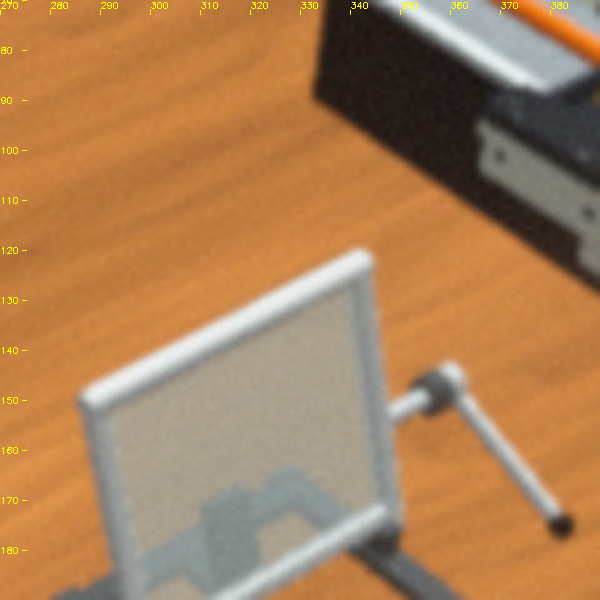

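View pics/t18.png

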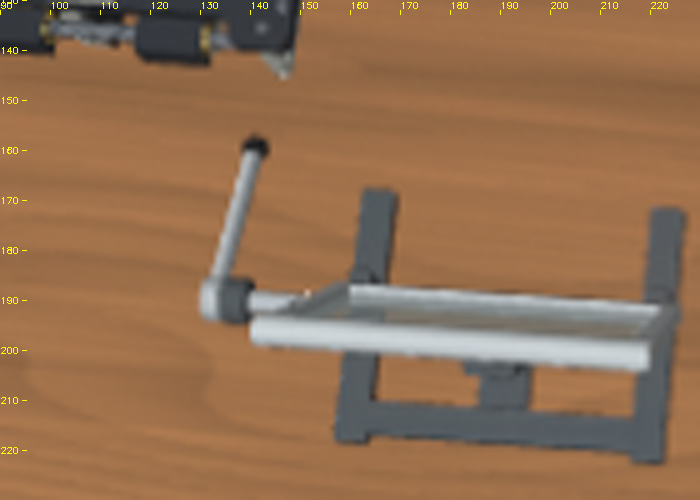

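Run:
```python
from h import *
import pickle
S,T=pickle.load(open("c6.pkl","rb"))
print(tri(S,(382.2,174.8),T,(141.2,159.4)), [.4806+.105*np.sin(1.95),.0859+.105*np.cos(1.95)])
for z in(.177,): 
  for c,a,b in((S,(343,122),(287.4,149.6)),(T,(140.2,196),(219.8,201.3))):
    p,q=atz(c,a,z),atz(c,b,z);print((p+q)/2,np.degrees(np.arctan2(-(p-q)[0],(p-q)[1])))
goto([.4473,.2257,.25],1.3)
```

```text
(array([0.57486566, 0.37851837, 0.04477554]), np.float64(0.001249645064574318)) [np.float64(0.5781407700754063), np.float64(0.04703101270811488)]
[0.44825269 0.22628635 0.177     ] 0.5523974368574522
[0.44639593 0.22507679 0.177     ] 1.6309777132421641
tool shift (m) [-0.0134  0.1479  0.131 ]
jaw yaw -88.96049613628637 turn about world z -89.73950386371365 roll(rad) 1.566249811527976
```

```bash
python3 -m creep '{"jaw":[-0.2,-0.4,-0.4,-0.4,-0.4,-0.4,-0.4,-0.4,-0.4,-0.4],"translation":[[0,0.018,0.015],[0,0.026,0.023],[0,0.026,0.023],[0,0.026,0.023],[0,0.026,0.023],[0,0.026,0.022],[0,0,0],[0,0,0],[0,0,0],[0,0,0]],"roll":[0,0,0,0,0,0,0.14,0.14,0.14,0.14]}';python3 -m creep '{"jaw":[-0.4,-0.4,-0.4,-0.4,-0.4,-0.4,-0.4,-0.4,-0.4,-0.4],"translation":[[0,0,0],[0,0,0],[0,0,0],[0,0,0],[0,0,0],[0,0,0],[0,0,0],[0,0,0],[0,0,0],[0,0,0]],"roll":[0.14,0.14,0.14,0.14,0.14,0.14,0.14,0.026,0,0]}';python3 - <<'E'
from h import *
st();goto([.4473,.2257,.165],1.3);print(np.round(rot(),3))
E
```

```text
time_s: 31.65
tcp_pos: [0.4485, 0.2249, 0.2348]
eef_rot: [73.9, 89.9, -137.5]
contact_force: [0.6, -0.5, 0.1]
gripper_width: 0.0618
time_s: 32.65
tcp_pos: [0.4489, 0.2253, 0.2351]
eef_rot: [134.2, 90.0, -134.3]
contact_force: [-1.0, 0.7, -1.2]
gripper_width: 0.0612
32.65 [0.4489 0.2253 0.2351] [ 134.22   89.97 -134.29] F [-1.   0.7 -1.2] w 0.0612 [ 49.1   3.8 -19.9  -0.  -66.4 -47.6]
tool shift (m) [0.0701 0.0016 0.0004]
jaw yaw -178.50562753258617 turn about world z -0.19437246741381387 roll(rad) 0.0033924395315964393
[[-0.    -1.    -0.026]
 [-0.    -0.026  1.   ]
 [-1.     0.    -0.   ]]
```

```bash
python3 -m creep '{"jaw":[-0.4,-0.4,-0.4,-0.4,-0.4,-0.4,0.2,1,1,1],"translation":[[0.015,0.001,0],[0.02,0,0],[0.02,0,0],[0.01,0,0],[0.005,0,0],[0,0,0],[0,0,0],[0,0,0],[0,0,0],[0,0,0]],"roll":[0,0,0,0,0,0,0,0,0,0]}' 20;python3 -m creep '{"jaw":[1,1,1,1,1,1,1,1,1,1],"translation":[[0,0,0],[0,0,0],[0,0,0],[0,0,0],[0,0,0],[0,0,0],[0,0,0],[0,0,0],[0,0,0],[0,0,0]],"roll":[0,0,0,0,0,0,0,0,0,0]}';python3 - <<'E'
from h import *
st()
S=capture("scene");T=capture("top")
crop(S,270,70,120,120,5,"s19.png")
E
```

```text
time_s: 33.65
tcp_pos: [0.4482, 0.2257, 0.1658]
eef_rot: [-43.0, 90.0, 48.3]
contact_force: [-0.1, -0.3, -0.5]
gripper_width: 0.035
time_s: 34.65
tcp_pos: [0.4481, 0.2255, 0.1654]
eef_rot: [-16.9, 90.0, 74.4]
contact_force: [-2.5, 0.1, 3.9]
gripper_width: 0.0156
34.65 [0.4481 0.2255 0.1654] [-16.93  90.    74.39] F [-2.5  0.1  3.9] w 0.0156 [ 49.2   7.1 -25.9  -0.  -57.  -47.9]
```

View pics/s19.png

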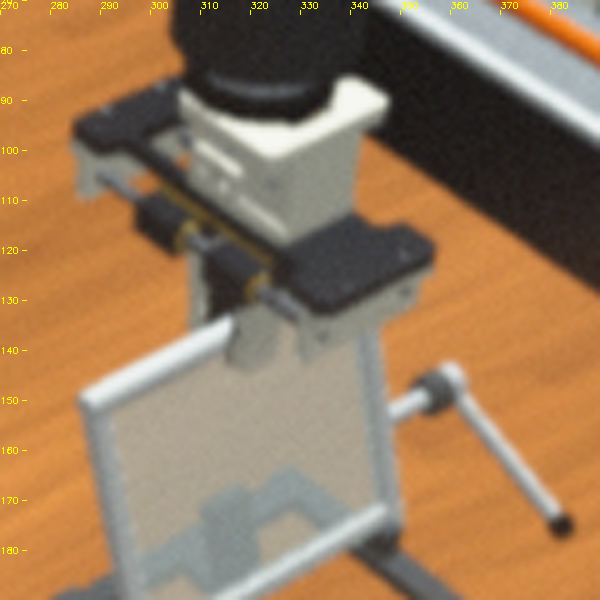

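```bash
python3 -m creep '{"jaw":[1,1,1,1,1,1,1,1,1,1],"translation":[[-0.0013,-0.0039,0],[-0.0013,-0.0039,0],[-0.0012,-0.004,0],[-0.0011,-0.004,0],[-0.0009,-0.004,0],[-0.0009,-0.004,0],[-0.0007,-0.004,0],[-0.0007,-0.0041,0],[0,0,0],[0,0,0]],"roll":[0,0,0,0,0,0,0,0,0,0]}';python3 - <<'E'
from h import *
st()
E
```

```text
time_s: 35.75
tcp_pos: [0.4802, 0.2261, 0.1734]
eef_rot: [-118.2, 90.0, -26.9]
contact_force: [-2.3, 0.0, 1.3]
gripper_width: 0.0155
35.75 [0.4802 0.2261 0.1734] [-118.18   89.99  -26.88] F [-2.3  0.   1.3] w 0.0155 [ 46.4   9.4 -21.9   0.  -58.7 -45.1]
```

```bash
python3 -m creep '{"jaw":[1,1,1,1,1,1,1,1,1,1],"translation":[[-0.0006,-0.0041,0],[-0.0005,-0.0041,0],[-0.0004,-0.0041,0],[-0.0002,-0.0041,0],[-0.0001,-0.0041,0],[0,-0.0041,0],[0,0,0],[0,0,0],[0,0,0],[0,0,0]],"roll":[0,0,0,0,0,0,0,0,0,0]}';python3 - <<'E'
from h import *
st();goto([.5047,.2263,.177])
S=capture("scene");T=capture("top");import pickle;pickle.dump((S,T),open("c7.pkl","wb"))
crop(S,270,90,120,120,5,"s20.png");crop(T,110,140,130,90,6,"t20.png")
E
```

```text
time_s: 36.75
tcp_pos: [0.5045, 0.2268, 0.1752]
eef_rot: [-56.7, 90.0, 34.6]
contact_force: [0.7, -1.0, 0.4]
gripper_width: 0.0151
36.75 [0.5045 0.2268 0.1752] [-56.69  90.    34.63] F [ 0.7 -1.   0.4] w 0.0151 [ 44.5  11.4 -19.1   0.  -59.5 -43.2]
tool shift (m) [-0.0018 -0.0002 -0.0005]
```

View pics/s20.png

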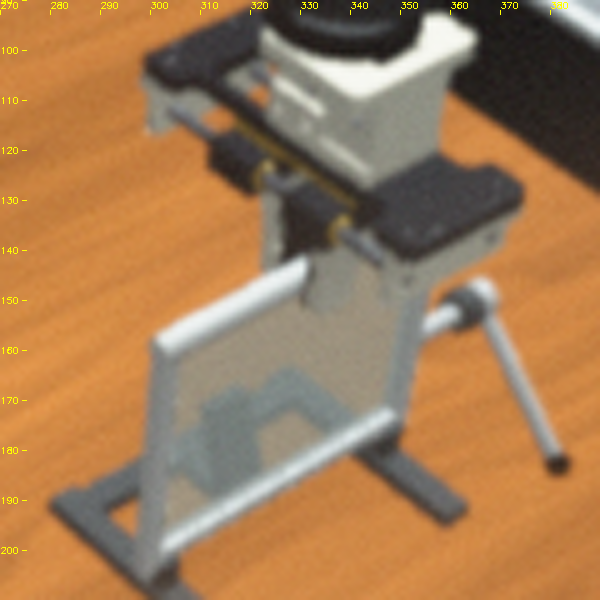

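View pics/t20.png

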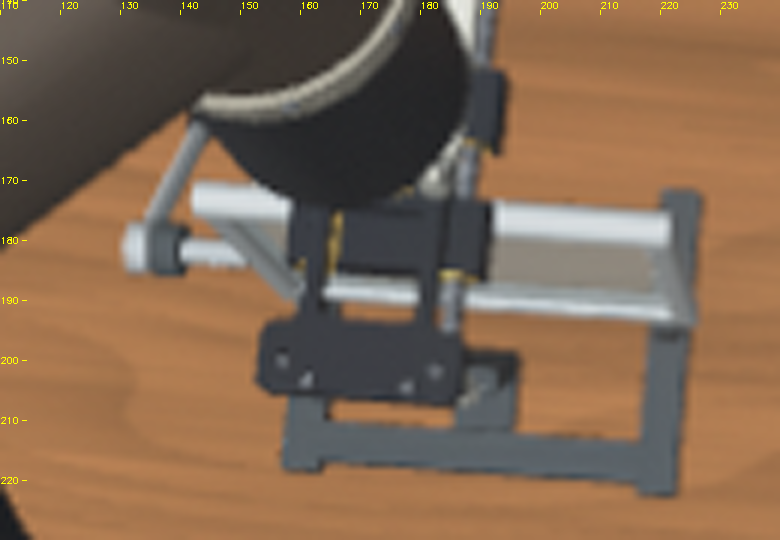

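Run:
```python
from h import *
import pickle
S,T=pickle.load(open("c7.pkl","rb"));S0,T0=pickle.load(open("c0.pkl","rb"))
print("R scene",atz(S,(303,158.6),.187),"exp",atz(S0,(287.4,149.6),.177)[0]+.0566)
print("R top",atz(T,(221.7,178.2),.187),"exp",atz(T0,(219.8,201.3),.177)[0]+.0566)
print("L top",atz(T,(142.2,172.8),.187),"exp",atz(T0,(140.2,196),.177)[0]+.0566)
```

```text
R scene [0.50766282 0.13186772 0.187     ] exp 0.5057922721291145
R top [0.50623565 0.12558441 0.187     ] exp 0.5058550196169936
L top [0.50121125 0.3266639  0.187     ] exp 0.5001368436603061
```

```bash
python3 -m creep '{"jaw":[1,1,1,1,1,1,1,1,1,1],"translation":[[0,0,0],[0,0,0],[0,0,0],[0,0,0],[0,0,0],[0,0,0],[0,0,0],[0,0,0],[0,0,0],[0,0,0]],"roll":[0,0,0,0,0,0,0,0,0,0]}';python3 - <<'E'
from h import *
st()
S=capture("scene");cv2.imwrite("pics/s21.png",S["image"][:,:,::-1])
E
```

```text
time_s: 37.85
tcp_pos: [0.5046, 0.2268, 0.1752]
eef_rot: [116.9, 90.0, -151.8]
contact_force: [-0.2, -0.5, -0.7]
gripper_width: 0.0152
37.85 [0.5046 0.2268 0.1752] [ 116.9    90.   -151.78] F [-0.2 -0.5 -0.7] w 0.0152 [ 44.5  11.4 -19.   -0.  -59.5 -43.2]
```

View pics/s21.png

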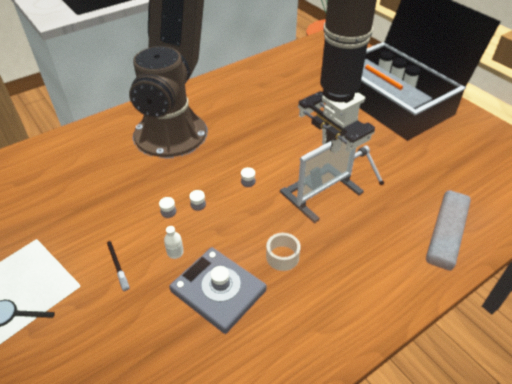

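The jar is centred on the pan at (220,277), the tape, bottle and brush have not moved, and the kickstand is down at (381,183). The screen is upright in the grip with near-zero force, so I am handing the job in.

```bash
python3 -c "
from plant import *
print(close_job())"
```

```text
the job is handed in; nothing more can be done
None
```

I weighed the jar, flipped the kickstand down to its stop, and handed the job in at about 38 s while gripping the screen upright by its top rail.

- **Jar:** I took the jar farthest from the base and set it on the pan. The first placing was about 3.7 mm off centre, so I regrasped it and set it down again. The last check showed it upright and centred to about 1–2 mm. In the scene view the cap fitted a centred placing, but the jar's base edge looked up to about 3 mm off. The pan was never driven far down.
- **Kickstand:** My first push, sideways with closed fingers, began to tilt the screen up instead of turning the kickstand. I backed off slowly, and the screen settled back on its rest. I then pinched the ball and carried it along its arc over centre. It came to rest within about 5 mm of where its stop should be.
- **Screen:** I gripped the rail with 20 N and brought it round to upright. The camera estimates put the lean at roughly 0.01 rad or less, with under 1 N at the wrist.
- **Bystanders:** The tape, bottle and brush look unmoved in the final picture.

The two cameras disagreed by up to 7 mm in x, so I used their average for absolute positions. That average agreed with the robot at the jar and the rail.

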